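# Close up a gearbox case with sprung clamps

## Robot

A 6-joint arm with a two-finger parallel gripper is mounted at the origin on the work surface. World frame = base frame: x ahead of the robot, y to its left, z up, the work surface at z = 0. Lengths are in mm, angles in degrees, forces in N, time in s.
With the tool pointing down it reaches from about 250 to 725 mm from the base axis. Payload 4 kg.
Tool frame: the origin (TCP) lies midway between the tips of the shut fingers; the grasp point (between the pads) lies 19 mm behind it; z points along the fingers, y is the direction in which the jaws open and shut (so a half turn about z gives the same grasp; the last joint's range is limited). The gripper opens to 85 mm and grips with 20 to 120 N. Pads are 22 mm wide; open, the fingers measure 114 mm over their backs; the gripper's body (76 mm by 85 mm) begins 54 mm behind the grasp point. The pads swing forward as they close: fully open they stand 13 mm farther back than shut.
Start: joints at [67.609, 13.785, 0.286, 76.501, 0, 90], TCP at [190.462, 462.303, 231.306] pointing down, gripper open.
Joint ranges: [-155.79, 155.79], [-60.16, 107.12], [-62.33, 73.08], [-114, 123.19], [-81.49, 82.49], [-180, 180]. Speed limits (degrees/s): [159.86, 159.86, 180, 180, 180, 180].

## Interface

Orientations are given as [roll, pitch, yaw] about the fixed x, y, z axes, in that order (R = Rz(yaw) Ry(pitch) Rx(roll)).
In Python, from plant import manip, imaging gives the robot as it stands.
- The arm moves only by the tool drive_tool, never from a script. Its argument "moves" is a list of rows, each a list of 7 numbers: the shift along the tool's x, y, z in m, then the turn, a rotation vector about the tool's x, y, z in rad, then the finger opening in m, from 0 to 0.0854. A call has 1 to 8 rows; each row is the pose to reach, as a shift and turn from the pose commanded when the call began, along the tool's axes at that moment; what a row does not reach only later rows make up. A row lasts 1/8 s, in which the tool goes at most 62.5 mm and 10.7 degrees, less where a joint would pass 70% of its speed; a pose out of reach is approached as far as the arm can. A call with a gripper value outside its range is refused whole. The fingers move at their own pace and stop on an object; the grip force is fixed at half the most. Time passes only in rows, so rows that repeat a pose let the fingers close. It gives the time, the measured TCP pose, the force and the opening at its end, in the units of the state.
- manip.get_obs(): the state, without advancing time (a new reading comes with each control period).
- imaging.read_camera(name): name is "scene" or "top"; returns a dict with "img" (480x640x3 uint8, red, green, blue), "camera_matrix" (3x3 intrinsics, pixels), "world_from_camera" (4x4, takes a point from camera to world coordinates). Camera axes: x right, y down, z forward; pixel columns grow to the right and rows downward; lengths in mm; the calibration is good to about 2 mm. A picture is of the moment at which its call begins. There is no depth.
- manip.finish_job(): hands the job in, once; it reports no verdict.
The state is a dict: "t": time; "joints": joint angles; "joint_velocities": joint speeds; "joint_torque": joint torques, N m; "eef_pos": TCP position; "tool_rot": TCP orientation; "ft_force": force on the tool from outside, world axes, zero at the start; "wrist_torque": the same for the moment, N m; "gripper_width": finger opening in mm.
Only numpy, scipy, OpenCV 4.12 (cv2) and the standard library are available. Lean on these libraries where they do the work, as an engineer would, in place of code of your own. Each camera call takes 0.05 s, during which the arm holds its last target.

## Task

Assemble the gearbox on the bench: seat the oil pump fully down on its two pegs and the idler gear fully down on its shaft inside the case, then put the cover on its two dowel pins, flat on the rim, with its upturned edge alongside the case's upright flange. Then take every spring clamp from the wooden rail and clip it from above over the cover's edge and the case's flange together, jaw pads right over the edges, so that it pinches both, with at least one clamp clearly on each side of the middle. Let go of everything and leave the tin, the mug and the screwdriver where they are.

Things in the scene. Friction and masses are not known exactly. Their poses are not given: they have to be found in the camera images.
- case: Grey cast gearbox case, open on top, fixed: 140 (x) by 256 (y) mm, rim 56 mm high; inside 112 by 208 mm, floor 8 mm thick. Origin: centre of its underside, z up. On its -x rim stands an upright flange 5 mm thick, 232 mm long, up to z 90 mm. Two dowel pins for the cover, 8 mm diameter, 12 mm tall, tapered tips, stand on the rim at x 10, y +-115 mm.
- pump_seat (a point): Point on the case's inner floor where the pump's origin belongs; axes as the case's. Two upright pegs, 8 mm diameter, 16 mm tall, tapered tips, stand 32 mm either side of it along y.
- gear_seat (a point): Point on the case's inner floor, at the foot of the idler shaft, where the gear's origin belongs. The shaft is an upright pin of 12 mm diameter, 32 mm tall, with a tapered tip.
- cover_seat (a point): Point at rim height in the middle of the case where the cover's origin belongs, with the cover's axes parallel to the case's.
- clamp_line (a point): Middle of the doubled edge for the clamps, at its top; axes as the case's (y along the edge). With the cover on, case flange (x -5.75 to -0.75 mm) and cover edge (x 1.75 to 5.75 mm, y +-112 mm) are 11.5 mm thick together, 29 mm clear above the plate. A clipped clamp belongs with its pivot 10 to 24 mm above this line (lower it to 10-15 mm: it rises 6 mm as it shuts).
- pump: Oil pump, 350 g, standing upright: aluminium foot plate 52 (x) by 84 (y) by 10 mm with two 10 mm through holes at y +-32 mm, dark body, and on top a blue square neck, 30 by 30 mm, 24 to 44 mm above the underside, to hold it by. Origin: centre of its underside, z up. It fits either way round.
- gear: Steel idler gear, 400 g, lying flat: toothed wheel 75 mm in diameter, 16 mm thick, with a round hub of 30 mm diameter up to 38 mm above the underside; bore 14 mm right through. Origin: centre of its underside, z up.
- cover: Blue metal cover, 450 g, boss up: plate x -62.5 to 67.5, y +-126, 5 mm thick; upturned edge x -62.5 to -58.5, y +-112, up to z 34 mm; two 10 mm holes at x 10, y +-115 mm; to hold it by, a black filler boss 28 (x) by 34 (y) mm centred at x -4, y 0, from the plate up to z 33 mm (its yellow cap to 37). Origin: on the underside, z up.
- rail: Plywood clamp rail, fixed: foot board 90 (x) by 250 (y) by 12 mm with an upright board 10 mm thick along y, top edge at z 100 mm. Origin: centre of its underside, z up. Two to four clamps sit on the top edge, about 60 mm or more apart, jaws down, grips up, pivots about 14 mm above it.
- clamp1: Sprung clamp, 90 g, orange and black: two levers on a pivot, like a clothes peg; squeeze the grips along x to open the jaws. Origin: middle of the pivot; z up from jaws to grips, y along the pivot. On a 10 mm board: grips are rolls 14 mm thick, 26 mm long in y, centred at x +-25, z 50 mm (64 mm over both); jaw pads at z -24 to -38, 26 mm wide, pivot pin radius 5 mm.
- clamp2: Sprung clamp, the same in every way as clamp1 (see there).
- clamp3: Sprung clamp, the same in every way as clamp1 (see there).
- clamp4: Sprung clamp, the same in every way as clamp1 (see there).
- clamp1_jaw (a joint): Opening of clamp1 and likewise the others (rad): 0 = jaw faces 10 mm apart; -0.2 shut on nothing; 0.55 squeezed to its stop (25 N is ample): grips about 35 mm over both, jaw faces about 27 mm apart, pivot 5 mm lower against the grips. Opening takes about 12 N at the grips; let go, it springs shut with about 13 N at the jaws.
- clamp2_jaw (a joint): Opening of clamp2. While a clamp is held squeezed, its body frame (fixed to the lever on its own -x side) leans about 0.27 rad about y; the pivot stays midway between the grips.
- clamp3_jaw (a joint): Opening angle of clamp3 (rad), as clamp1.
- clamp4_jaw (a joint): Opening angle of clamp4 (rad), as clamp1.
- tin: Blue grease tin, 68 mm diameter, 85 mm high, standing beyond the case; not part of the job. Origin: centre of its underside.
- mug: White mug, 76 mm diameter, 90 mm high, standing beyond the case; not part of the job. Origin: centre of its underside.
- driver: Red-handled screwdriver, 190 mm long, lying beyond the case; not part of the job. Origin: on the bench under its handle or shaft.

How it is judged:
By the outcome, as a careful person would: the job done as asked, in the order asked, and still so for the second after the job is handed in, with the robot touching nothing.
Of clamp1, clamp2, clamp3, clamp4 only 2 to 4 are there at a start; the rules pass over those that are not, and their reading is None.
At some moment in a run one of pump, gear, cover may be knocked a few centimetres aside while the robot is not near it.
It also fails if it takes over 210 s, if anything falls off the work surface, if the arm or the gripper's body presses on something with over 40 N, if the wrist force passes 120 N, or if a joint passes its speed limit or range.

## Working session

There is one attempt and no reset: what is moved stays moved. The work goes in short steps, Python scripts to look and compute and a tool call to move; the robot and the scene stay as the last step left them, time stands still between calls to the robot, and variables do not carry over. Pictures are saved under pics/ and viewed, and the job is handed in when it is done.

Besides the shell and the picture viewer there is one more tool, called after "Call:" as a command line: name --pt "numbers of a row" for each row, then --argument value for the rest. drive_tool: Moves the arm, as the interface text tells. Its arguments: {"type":"object","properties":{"moves":{"type":"array"}},"required":["moves"]}

```bash
ls; mkdir -p pics
cat > h.py <<'E'
import numpy as np,cv2
from plant import manip,imaging
def snap(n,f):
    d=imaging.read_camera(n); cv2.imwrite('pics/'+f+'.png',d['img'][:,:,::-1]); np.savez('pics/'+f+'.npz',K=d['camera_matrix'],T=d['world_from_camera'],img=d['img']); return d
def ray(d,u,v,z):
    K=np.array(d['camera_matrix'] if 'camera_matrix' in d else d['K']);T=np.array(d['world_from_camera'] if 'world_from_camera' in d else d['T'])
    r=T[:3,:3]@np.linalg.inv(K)@np.array([u,v,1.]);o=T[:3,3]
    return o+r*(z-o[2])/r[2]
def proj(d,P):
    K=np.array(d['camera_matrix'] if 'camera_matrix' in d else d['K']);T=np.array(d['world_from_camera'] if 'world_from_camera' in d else d['T'])
    c=(np.atleast_2d(P)-T[:3,3])@T[:3,:3]; q=c@K.T; return q[:,:2]/q[:,2:]
E
python3 - <<'E'
from h import *
for n in('scene','top'):
    d=snap(n,n+'0');print(np.round(d['camera_matrix'],1),np.round(d['world_from_camera'],3))
print(manip.get_obs())
E
```

```text
pics
[[467.4   0.  324.8]
 [  0.  467.4 241.6]
 [  0.    0.    1. ]] [[-1.740000e-01  7.960000e-01 -5.800000e-01  1.218069e+03]
 [ 9.850000e-01  1.400000e-01 -1.040000e-01  9.664100e+01]
 [-2.000000e-03 -5.890000e-01 -8.080000e-01  9.117360e+02]
 [ 0.000000e+00  0.000000e+00  0.000000e+00  1.000000e+00]]
[[542.    0.  316.5]
 [  0.  542.  235.9]
 [  0.    0.    1. ]] [[-9.000000e-03 -9.860000e-01  1.680000e-01  4.017520e+02]
 [-1.000000e+00  1.000000e-02  4.000000e-03  4.006000e+00]
 [-6.000000e-03 -1.680000e-01 -9.860000e-01  1.346805e+03]
 [ 0.000000e+00  0.000000e+00  0.000000e+00  1.000000e+00]]
{'t': 0.1, 'joints': array([ 6.76109954e+01,  1.38272251e+01,  2.20753811e-01,  7.65023117e+01,
       -1.07865116e-03,  9.00010939e+01]), 'joint_velocities': array([-0.02124807, -0.08903714,  0.10302139, -0.00742336,  0.0125593 ,
        0.03769057]), 'joint_torque': array([ 4.31797753e-04, -3.73138797e+01,  2.53009468e+01,  1.08180955e-02,
        3.37463860e-05,  9.40315431e-06]), 'eef_pos': array([190.23250754, 461.77517453, 230.50318932]), 'tool_rot': array([-1.79891217e+02,  1.08072603e-03,  1.57609904e+02]), 'ft_force': array([-0.25454981,  0.0365295 , -0.62037416]), 'wrist_torque': array([ 0.02479374, -0.01310577, -0.00446083]), 'gripper_width': 85.4955052911418}
```

View pics/scene0.png

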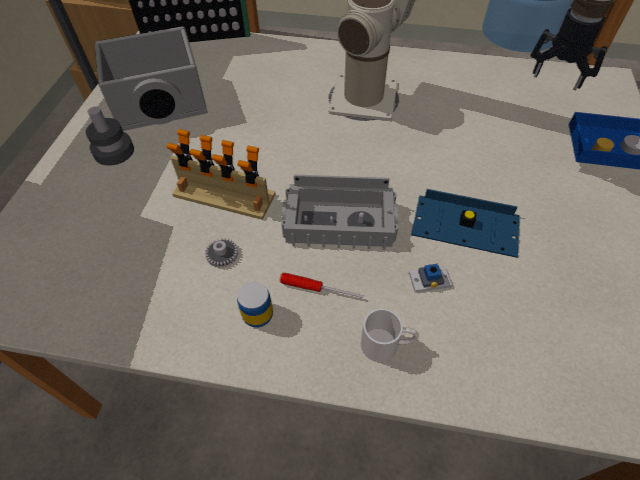

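View pics/top0.png

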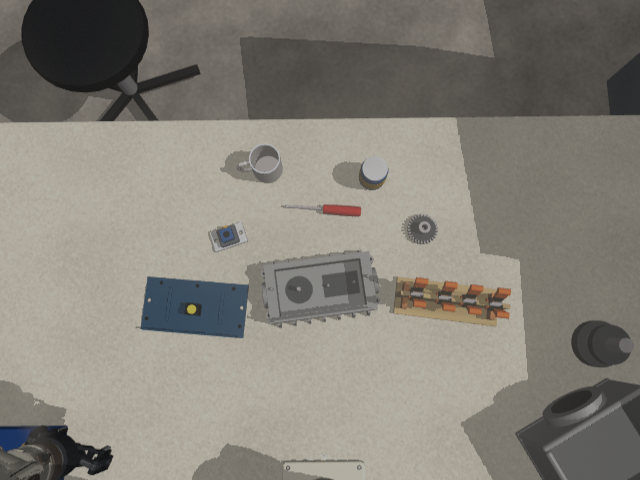

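```bash
cat >> h.py <<'E'
def crop(f,u0,v0,w,hh,s,out):
    im=cv2.imread('pics/'+f+'.png')[v0:v0+hh,u0:u0+w]
    im=cv2.resize(im,None,fx=s,fy=s,interpolation=cv2.INTER_CUBIC)
    for u in range((u0+9)//10*10,u0+w,10):
        x=(u-u0)*s; cv2.line(im,(x,0),(x,6 if u%50 else 14),(0,255,0),1)
        if u%20==0: cv2.putText(im,str(u),(x-10,24),0,.35,(0,255,0),1)
    for v in range((v0+9)//10*10,v0+hh,10):
        y=(v-v0)*s; cv2.line(im,(0,y),(6,y),(0,255,0),1)
        if v%20==0: cv2.putText(im,str(v),(8,y+4),0,.35,(0,255,0),1)
    cv2.imwrite('pics/'+out+'.png',im)
E
python3 - <<'E'
from h import *
crop('top0',250,240,140,95,5,'ct_case')
crop('scene0',275,170,130,85,6,'cs_case')
crop('top0',130,215,125,130,4,'ct_cov')
crop('scene0',400,180,130,120,5,'cs_cov')
crop('top0',380,205,140,130,4,'ct_rail')
crop('scene0',160,120,125,155,4,'cs_rail')
E
```

```text
(no output)
```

View pics/ct_case.png

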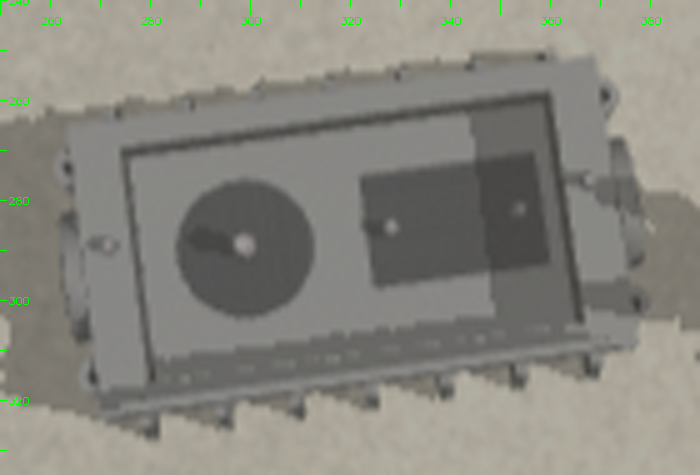

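View pics/cs_case.png

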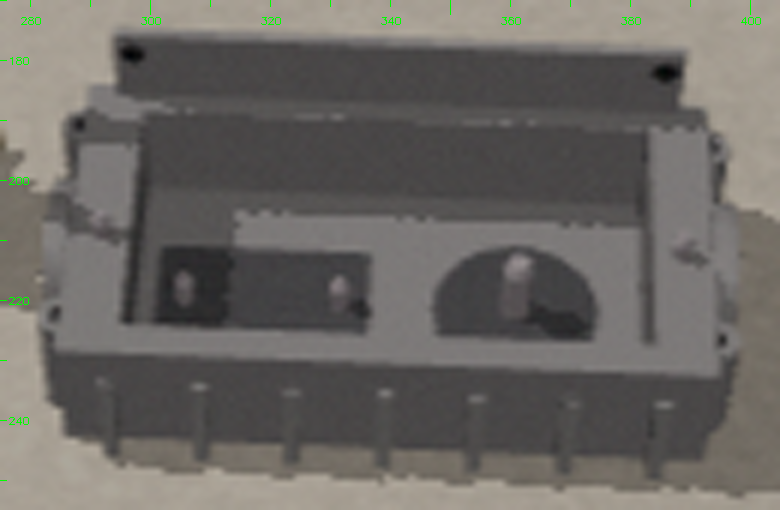

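View pics/ct_cov.png

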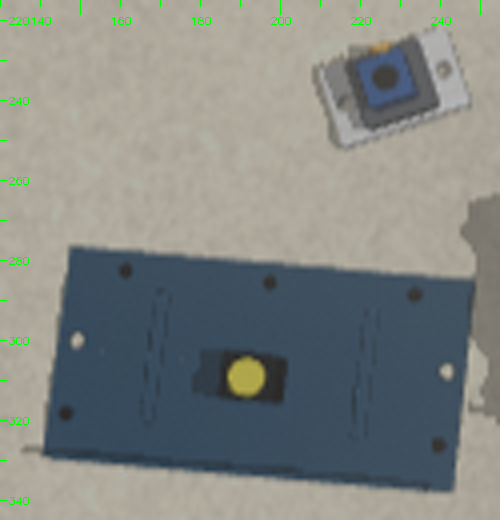

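View pics/cs_cov.png

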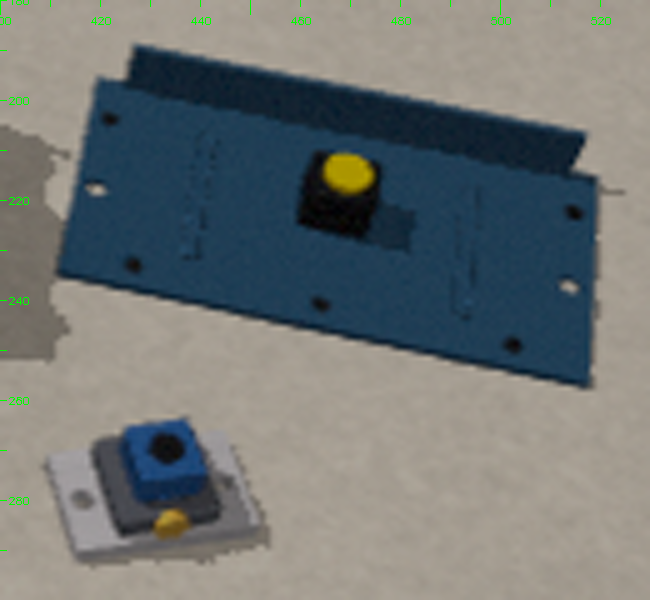

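View pics/ct_rail.png

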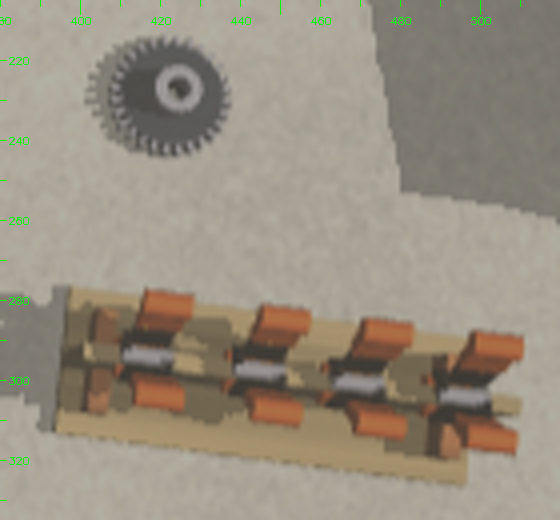

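View pics/cs_rail.png

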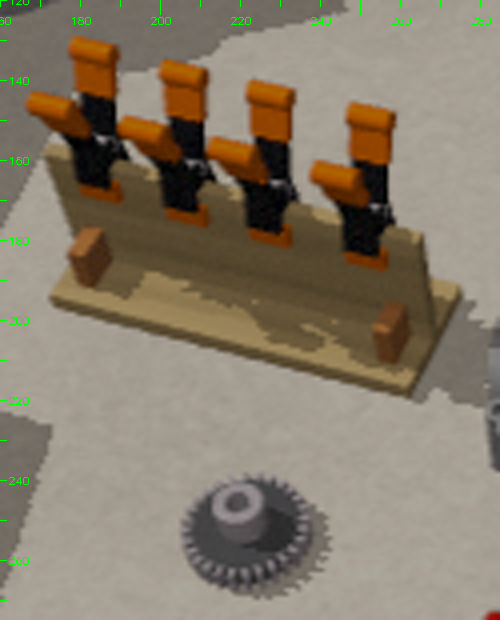

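```bash
cat >> h.py <<'E'
from scipy.optimize import least_squares
def fit(obs,x0,cams,off=None,verbose=1):
    # obs list (camname,u,v,mx,my,mz) pose x,y,yaw
    off=off or {}
    def res(p,full=False):
        c,s=np.cos(p[2]),np.sin(p[2]);r=[]
        for n,u,v,mx,my,mz in obs:
            P=[p[0]+c*mx-s*my,p[1]+s*mx+c*my,mz]
            r.append(proj(cams[n],P)[0]-np.array([u,v])-np.array(off.get(n,[0,0])))
        return np.array(r) if full else np.ravel(r)
    s=least_squares(res,x0,loss='soft_l1')
    if verbose:
        for o,r in zip(obs,res(s.x,True)): print(o,np.round(r,2))
    return s.x
E
cat > m.py <<'E'
from h import *
cams={'t':np.load('pics/top0.npz'),'s':np.load('pics/scene0.npz')}
case=[('t',263.5,265.5,70,128,56),('t',369,252,70,-128,56),('t',275,270.5,56,104,56),('t',359.5,259.3,56,-104,56),
('t',271,289,10,115,68),('t',367.5,276,10,-115,68),
('s',284.3,228.5,70,-128,56),('s',397.5,232.5,70,128,56),('s',294.3,176.3,-70,-116,90),('s',389.2,178.7,-70,116,90)]
cover=[('t',147.5,277,67.5,126,5),('t',248.2,285,67.5,-126,5),('t',149.2,300,10,115,5),('t',241.3,307.7,10,-115,5),('t',191.3,309.2,-4,0,37),
('s',418.5,217.7,10,-115,5),('s',513.5,237,10,115,5),('s',469.3,214.5,-4,0,37),('s',411.3,234.7,67.5,-126,5),('s',518,257,67.5,126,5),('s',426.8,189,-62.5,-112,34),('s',517,206,-62.5,112,34)]
def run():
  for nm,o,x0 in(('case',case,[400,0,0]),('cover',cover,[400,250,0])):
    for c in('ts','t','s'):
        p=fit([q for q in o if q[0] in c],x0,cams,verbose=(c=='ts'));print(nm,c,np.round(p[:2],1),np.round(np.degrees(p[2]),2))
  for n,f,pts in(('t','top0',{'shaft':(298.7,289,40),'peg1':(328,285.5,24),'peg2':(353.7,281.7,24),'gear':(424.7,227,38),'pumpneck':(226,234.5,44)}),
      ('s','scene0',{'shaft':(361,213.3,40),'peg2':(305.5,216.3,24),'peg1':(331.3,217.3,24),'gear':(219,246,38),'pumpneck':(433,269,44)})):
    for k,(u,v,z) in pts.items(): print(n,k,np.round(ray(cams[n],u,v,z),1))
E
python3 -c "
from m import *
run()"
```

```text
('t', 263.5, 265.5, 70, 128, 56) [-0.82 -0.22]
('t', 369, 252, 70, -128, 56) [-0.5  -0.52]
('t', 275, 270.5, 56, 104, 56) [-1.69 -0.74]
('t', 359.5, 259.3, 56, -104, 56) [-0.06 -0.79]
('t', 271, 289, 10, 115, 68) [-0.49  0.12]
('t', 367.5, 276, 10, -115, 68) [-0.3   0.43]
('s', 284.3, 228.5, 70, -128, 56) [-0.91 -0.79]
('s', 397.5, 232.5, 70, 128, 56) [-3.17 -0.1 ]
('s', 294.3, 176.3, -70, -116, 90) [-0.89 -2.4 ]
('s', 389.2, 178.7, -70, 116, 90) [-0.1  -1.14]
case ts [497.    3.8] 6.92
case t [496.3   2.4] 6.91
case s [499.9   7.2] 7.86
('t', 147.5, 277, 67.5, 126, 5) [-0.56 -0.7 ]
('t', 248.2, 285, 67.5, -126, 5) [-0.42 -0.53]
('t', 149.2, 300, 10, 115, 5) [-0.94 -0.14]
('t', 241.3, 307.7, 10, -115, 5) [-0.35 -0.26]
('t', 191.3, 309.2, -4, 0, 37) [-0.5  -0.29]
('s', 418.5, 217.7, 10, -115, 5) [ 0.13 -0.49]
('s', 513.5, 237, 10, 115, 5) [-0.08 -0.48]
('s', 469.3, 214.5, -4, 0, 37) [-0.29 -0.33]
('s', 411.3, 234.7, 67.5, -126, 5) [-0.7  -0.63]
('s', 518, 257, 67.5, 126, 5) [-0.56 -0.5 ]
('s', 426.8, 189, -62.5, -112, 34) [-0.9  -0.28]
('s', 517, 206, -62.5, 112, 34) [-0.02  0.36]
cover ts [453.7 312.7] 1074.84
cover t [452.8 311.4] -5.16
cover s [454.7 313.5] -4.96
t shaft [494.7  53.8  40. ]
t peg1 [503.7 -17.   24. ]
t peg2 [512.4 -79.8  24. ]
t gear [ 643.7 -255.8   38. ]
t pumpneck [628.9 230.8  44. ]
s shaft [494.7  55.8  40. ]
s peg2 [514.4 -77.4  24. ]
s peg1 [506.5 -14.7  24. ]
s gear [ 646.1 -253.1   38. ]
s pumpneck [628.1 232.6  44. ]
```

```bash
cat >> h.py <<'E'
from scipy.spatial.transform import Rotation as Ro
def pose():
    o=manip.get_obs(); return o,np.array(o['eef_pos']),Ro.from_euler('xyz',o['tool_rot'],degrees=True)
def delta(x,y,z,yaw,show=True):
    o,p,R=pose()
    Rt=Ro.from_euler('xyz',[180,0,yaw],degrees=True)
    d=R.inv().apply(np.array([x,y,z])-p)/1000; w=(R.inv()*Rt).as_rotvec()
    print('t',round(o['t'],2),'tcp',np.round(p,1),'rot',np.round(o['tool_rot'],2),'j6',round(o['joints'][5],1),'w',round(o['gripper_width'],1),'F',np.round(o['ft_force'],1))
    print('  D',np.round(d,4),'rot',np.round(w,4),'|d|',round(np.linalg.norm(d)*1000),'ang',round(np.degrees(np.linalg.norm(w))))
E
python3 -c "
from h import *
delta(628.5,231.7,110,109)"
```

```text
t 0.1 tcp [190.2 461.8 230.5] rot [-179.89    0.    157.61] j6 90.0 w 85.5 F [-0.3  0.  -0.6]
  D [-0.4929 -0.0456  0.1206] rot [-1.800e-03  8.000e-04  8.484e-01] |d| 509 ang 49
```

Call:
drive_tool --pt "-0.493 -0.0456 0.12 0 0 0.848 0.06" --pt "-0.493 -0.0456 0.12 0 0 0.848 0.06" --pt "-0.493 -0.0456 0.12 0 0 0.848 0.06" --pt "-0.493 -0.0456 0.12 0 0 0.848 0.06" --pt "-0.493 -0.0456 0.12 0 0 0.848 0.06" --pt "-0.493 -0.0456 0.12 0 0 0.848 0.06" --pt "-0.493 -0.0456 0.12 0 0 0.848 0.06" --pt "-0.493 -0.0456 0.12 0 0 0.848 0.06"

```text
t: 1.1
eef_pos: [622.1, 235.4, 112.4]
tool_rot: [-179.9, -0.0, 109.0]
ft_force: [-0.0, 1.7, 0.9]
gripper_width: 60.0
```

```bash
python3 -c "
from h import *
delta(628.5,231.7,28,109)
snap('top','t1');snap('scene','s1');crop('t1',180,190,100,80,6,'a1');crop('s1',380,200,100,100,6,'a2')"
```

```text
t 1.1 tcp [622.1 235.4 112.4] rot [-1.7995e+02 -1.0000e-02  1.0902e+02] j6 91.7 w 60.0 F [-0.   1.7  0.9]
  D [-0.0056  0.0049  0.0844] rot [-0.001  -0.0002  0.0003] |d| 85 ang 0
```

View pics/a2.png

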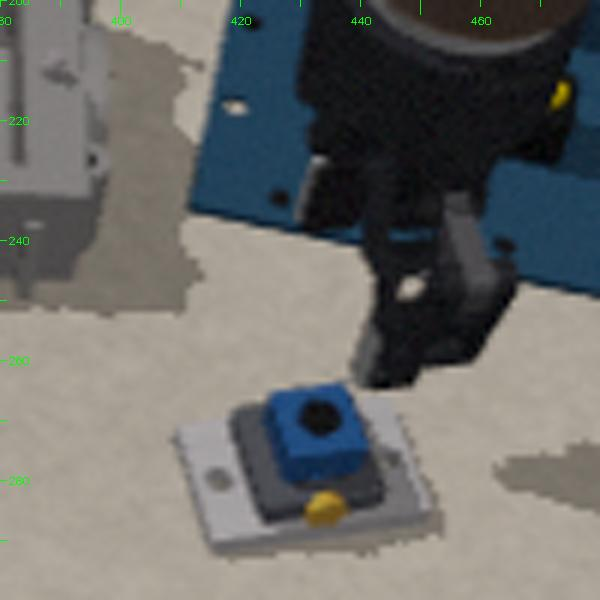

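Call:
drive_tool --pt "-0.0056 0.0049 0.0 0 0 0 0.06" --pt "-0.0056 0.0049 0.0 0 0 0 0.06"

```text
t: 1.45
eef_pos: [627.0, 233.4, 114.0]
tool_rot: [180.0, -0.0, 109.1]
ft_force: [-0.2, -0.4, 0.8]
gripper_width: 60.1
```

```bash
python3 -c "
from h import *
delta(628.5,231.7,28,109)"
```

```text
t 1.45 tcp [627.  233.4 114. ] rot [ 1.7998e+02 -1.0000e-02  1.0906e+02] j6 91.4 w 60.1 F [-0.2 -0.4  0.8]
  D [-0.0021  0.0008  0.086 ] rot [ 0.0004 -0.0001  0.001 ] |d| 86 ang 0
```

Call:
drive_tool --pt "-0.002 0.001 0.045 0 0 0 0.06" --pt "-0.002 0.001 0.075 0 0 0 0.06" --pt "-0.002 0.001 0.085 0 0 0 0.06" --pt "-0.002 0.001 0.085 0 0 0 0.06"

```text
t: 1.95
eef_pos: [628.3, 232.2, 29.1]
tool_rot: [180.0, -0.0, 109.1]
ft_force: [0.4, -0.0, 0.9]
gripper_width: 59.5
```

```bash
python3 -c "
from h import *
delta(628.5,231.7,28,109)
snap('top','t1');snap('scene','s1');crop('s1',380,220,100,90,6,'a2')"
```

```text
t 1.95 tcp [628.3 232.2  29.1] rot [180.   -0.  109.1] j6 91.2 w 59.5 F [ 0.4 -0.   0.9]
  D [-0.0005  0.      0.0011] rot [ 0.     -0.0001  0.0017] |d| 1 ang 0
```

View pics/a2.png

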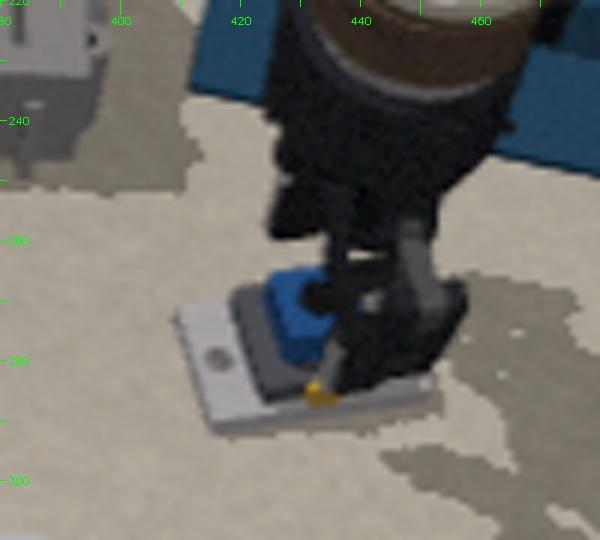

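```bash
python3 -c "
from h import *
d=np.load('pics/s1.npz')
for s in(1,-1):
  for z in (33,45):print(proj(d,[628.3+s*.945*33,232.2+s*.33*33,z]))
print(proj(d,[628.5,231.7,44]))"
```

```text
[[436.3198794  284.36597256]]
[[437.38265257 281.50430278]]
[[427.59478579 259.51155307]]
[[428.53779296 256.52469969]]
[[432.56070336 269.0694878 ]]
```

```bash
python3 -c "
from h import *
crop('t1',180,190,100,90,6,'a1');print(proj(np.load('pics/t1.npz'),[628.3,232.2,29]))"
```

```text
[[226.44665231 235.7867433 ]]
```

View pics/a1.png

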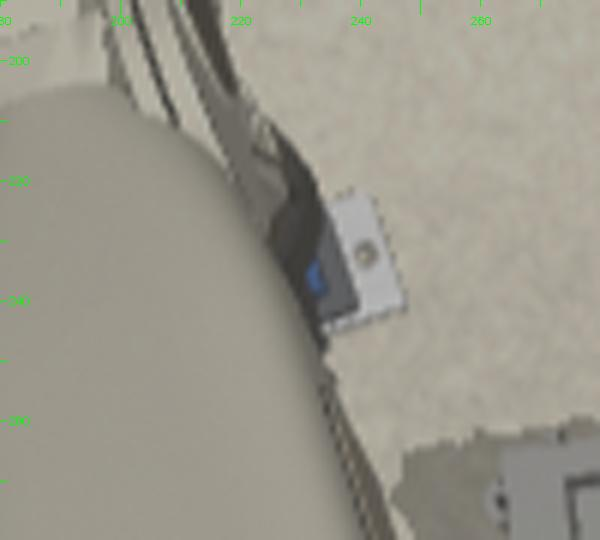

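Call:
drive_tool --pt "0 0 0.001 0 0 0 0.026" --pt "0 0 0.001 0 0 0 0.02" --pt "0 0 0.001 0 0 0 0.02" --pt "0 0 0.001 0 0 0 0.02" --pt "0 0 0.001 0 0 0 0.02" --pt "0 0 0.001 0 0 0 0.02"

```text
t: 2.8
eef_pos: [630.2, 231.8, 29.3]
tool_rot: [179.8, -0.0, 109.0]
ft_force: [-0.4, -0.6, 7.0]
gripper_width: 28.2
```

```bash
python3 -c "
from h import *
delta(628.5,231.7,28,109)
snap('top','t1');snap('scene','s1');crop('s1',380,220,100,90,6,'a2')"
```

```text
t 2.8 tcp [630.2 231.8  29.3] rot [ 1.7980e+02 -1.0000e-02  1.0902e+02] j6 91.2 w 28.2 F [-0.4 -0.6  7. ]
  D [ 0.0004 -0.0016  0.0013] rot [ 0.0034 -0.0002  0.0003] |d| 2 ang 0
```

View pics/a2.png

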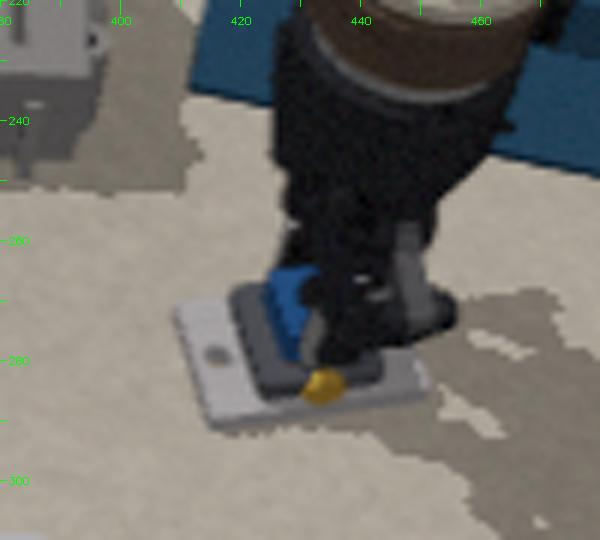

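Call:
drive_tool --pt "0 0 0 0 0 0 0.02" --pt "0 0 0 0 0 0 0.02"

```text
t: 3.15
eef_pos: [630.2, 231.8, 29.3]
tool_rot: [179.8, -0.0, 109.0]
ft_force: [0.3, -0.5, 6.4]
gripper_width: 28.5
```

Call:
drive_tool --pt "0 0 0 0 0 0 0.055" --pt "0 0 0 0 0 0 0.055" --pt "0 0 0 0 0 0 0.055"

```text
t: 3.52
eef_pos: [628.4, 231.1, 26.9]
tool_rot: [-179.9, 0.0, 109.0]
ft_force: [0.1, -0.6, -0.2]
gripper_width: 55.0
```

Call:
drive_tool --pt "0 0 -0.04 0 0 0 0.055" --pt "0 0.0016 -0.04 0 0 0.5 0.055" --pt "0 0.0016 -0.04 0 0 1.0 0.055" --pt "0 0.0016 -0.04 0 0 1.5708 0.055" --pt "0 0.0016 -0.04 0 0 1.5708 0.055" --pt "0 0.0016 -0.04 0 0 1.5708 0.055" --pt "0 0.0016 -0.04 0 0 1.5708 0.055" --pt "0 0.0016 -0.04 0 0 1.5708 0.055"

```text
t: 4.53
eef_pos: [630.1, 231.8, 67.1]
tool_rot: [-180.0, 0.0, 33.5]
ft_force: [0.9, -0.3, -0.1]
gripper_width: 55.3
```

Call:
drive_tool --pt "0 0 0 0 0 0.2 0.055" --pt "0 0 0 0 0 0.2 0.055"

```text
t: 4.78
eef_pos: [630.2, 231.8, 67.2]
tool_rot: [180.0, 0.0, 22.4]
ft_force: [-0.5, -2.2, 0.5]
gripper_width: 54.9
```

```bash
python3 -c "
from h import *
delta(630.2,231.8,30,19)
snap('top','t1');snap('scene','s1');crop('s1',380,220,100,90,6,'a2')"
```

```text
t 4.78 tcp [630.2 231.8  67.2] rot [1.800e+02 4.000e-02 2.245e+01] j6 177.7 w 54.9 F [-0.5 -2.2  0.5]
  D [ 0.0001 -0.      0.0372] rot [0.     0.0007 0.0601] |d| 37 ang 3
```

View pics/a2.png

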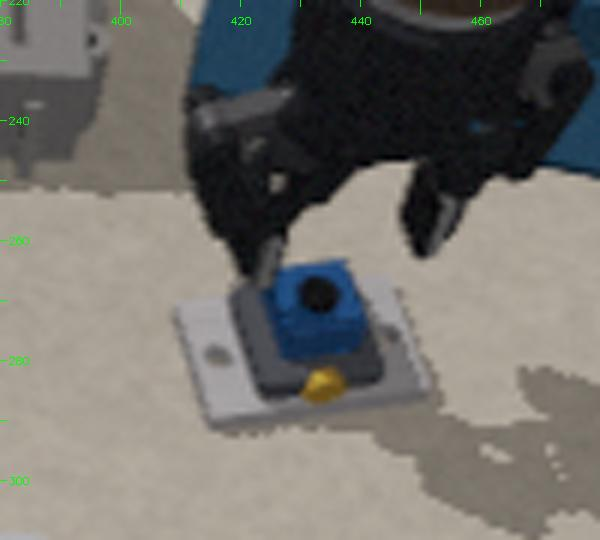

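Call:
drive_tool --pt "0 0 0.02 0 0 0.03 0.055" --pt "0 0 0.036 0 0 0.03 0.055" --pt "0 0 0.036 0 0 0.03 0.055" --pt "0 0 0.036 0 0 0.03 0.02" --pt "0 0 0.036 0 0 0.03 0.02" --pt "0 0 0.036 0 0 0.03 0.02" --pt "0 0 0.036 0 0 0.03 0.02" --pt "0 0 0.036 0 0 0.03 0.02"

```text
t: 5.88
eef_pos: [631.1, 232.1, 32.6]
tool_rot: [180.0, -0.1, 20.7]
ft_force: [0.4, -0.2, 5.1]
gripper_width: 28.2
```

```bash
python3 -c "
from h import *
delta(630.2,231.8,30,19)
snap('top','t1');snap('scene','s1');crop('s1',380,220,100,90,6,'a2')"
```

```text
t 5.88 tcp [631.1 232.1  32.6] rot [ 1.7999e+02 -1.2000e-01  2.0650e+01] j6 179.5 w 28.2 F [ 0.4 -0.2  5.1]
  D [-0.001  -0.      0.0026] rot [ 0.0001 -0.002   0.0288] |d| 3 ang 2
```

View pics/a2.png

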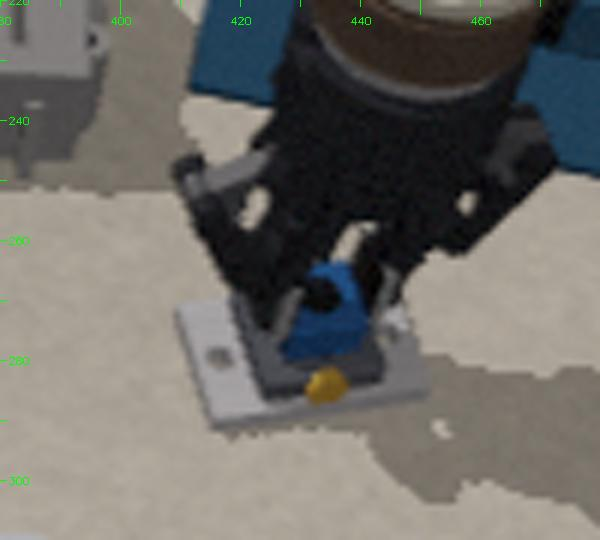

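Call:
drive_tool --pt "0 0 -0.04 0 0 0 0.02" --pt "0 0 -0.1 0 0 0 0.02" --pt "0 0 -0.1 0 0 0 0.02" --pt "0 0 -0.1 0 0 0 0.02"

```text
t: 6.48
eef_pos: [629.2, 231.5, 129.9]
tool_rot: [-180.0, 0.2, 20.6]
ft_force: [0.2, 0.6, -5.4]
gripper_width: 28.4
```

```bash
python3 -c "
from h import *
delta(509.8,-47,110,7.3)
snap('scene','s1');crop('s1',380,180,100,100,6,'a2')"
```

```text
t 6.47 tcp [629.2 231.5 129.9] rot [-179.99    0.18   20.64] j6 179.6 w 28.4 F [ 0.2  0.6 -5.4]
  D [-0.2099  0.2185  0.0205] rot [2.000e-04 3.100e-03 2.328e-01] |d| 304 ang 13
```

View pics/a2.png

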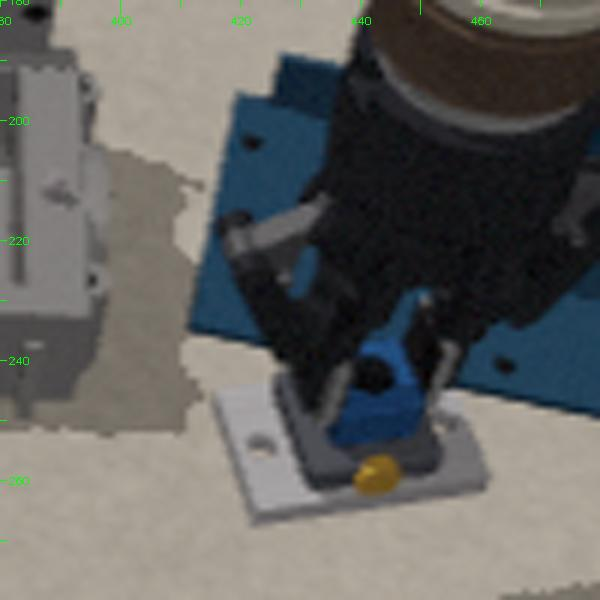

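Call:
drive_tool --pt "-0.042 0.0436 -0.005 0 0 0 0.02" --pt "-0.084 0.087 -0.005 0 0 0.03 0.02" --pt "-0.126 0.131 -0.005 0 0 0.08 0.02" --pt "-0.168 0.175 0 0 0 0.16 0.02" --pt "-0.21 0.2185 0.01 0 0 0.233 0.02" --pt "-0.21 0.2185 0.02 0 0 0.233 0.02" --pt "-0.21 0.2185 0.02 0 0 0.233 0.02" --pt "-0.21 0.2185 0.02 0 0 0.233 0.02"

```text
t: 7.52
eef_pos: [511.0, -45.6, 110.9]
tool_rot: [-180.0, 0.1, 7.4]
ft_force: [0.0, 0.4, -4.2]
gripper_width: 27.9
```

```bash
python3 -c "
from h import *
delta(509.8,-47,80,7.3)
snap('scene','s2');crop('s2',270,150,130,100,6,'a2')
snap('top','t2');crop('t2',250,220,140,100,5,'a1')
"
```

```text
t 7.53 tcp [511.  -45.6 110.9] rot [-1.7997e+02  7.0000e-02  7.4000e+00] j6 167.5 w 27.9 F [ 0.   0.4 -4.2]
  D [-0.0013  0.0013  0.0309] rot [-0.0005  0.0011  0.0017] |d| 31 ang 0
```

View pics/a2.png

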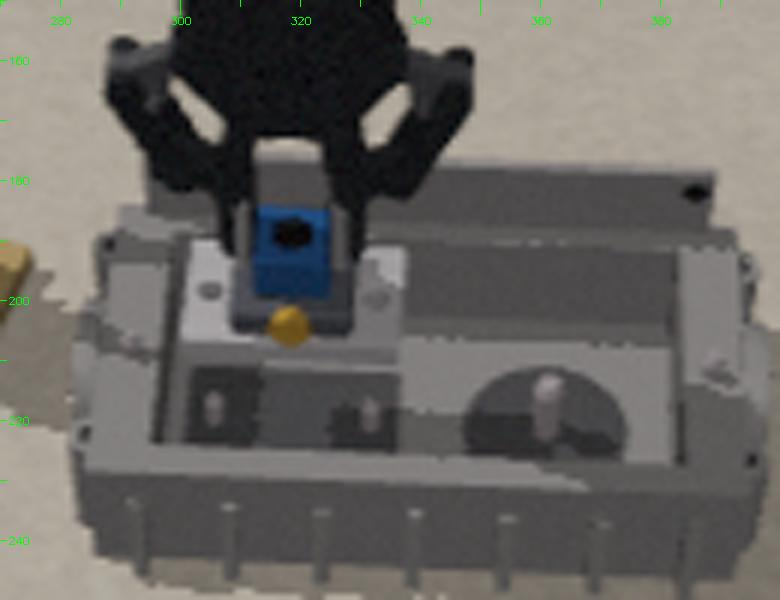

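View pics/a1.png

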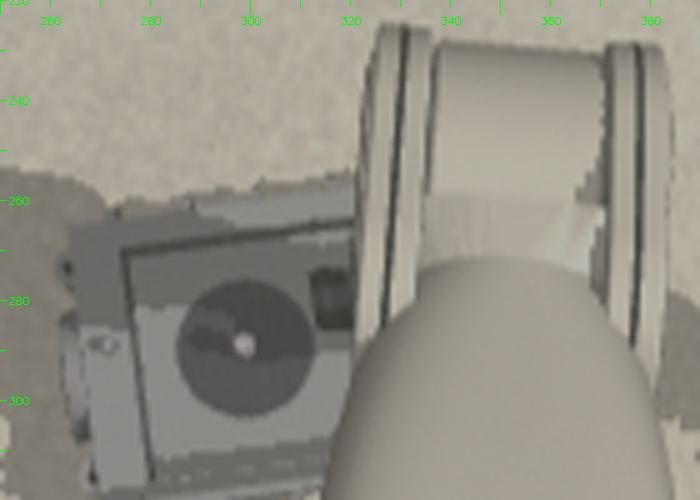

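Run:
```python
from h import *
d=np.load('pics/s2.npz')
h=[ray(d,u,v,88.3)[:2] for u,v in((305,198.3),(332.8,199.7))];print(h,np.linalg.norm(h[0]-h[1]),np.mean(h,0))
for z in (8,24):print(proj(d,[[514,-78,z],[505.5,-15,z]]))
img=d['img']
im=cv2.resize(img[185:230,290:345],None,fx=14,fy=13,interpolation=cv2.INTER_CUBIC)
cv2.imwrite('pics/z.png',cv2.convertScaleAbs(im[:,:,::-1],alpha=1.5))
```

```text
[array([512.40052986, -76.72666051]), array([505.43246586, -12.01185008])] 65.08886697812373 [508.91649786 -44.36925529]
[[305.53135876 220.2470779 ]
 [331.20663584 221.04833825]]
[[305.30274651 216.15592943]
 [331.26840806 216.96043098]]
```

View pics/z.png

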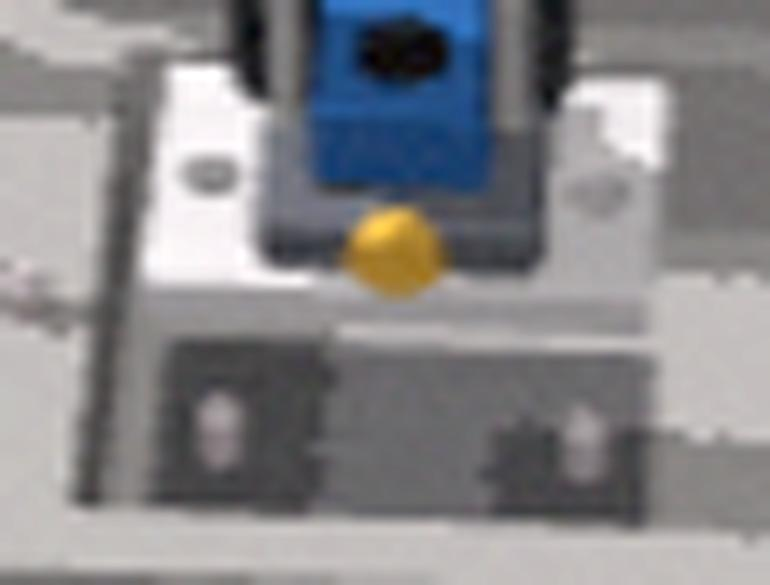

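```bash
python3 -c "
from h import *
delta(512,-46.8,62,7.4)"
```

```text
t 7.62 tcp [511.5 -45.5 111.5] rot [-1.7999e+02 -1.0000e-02  7.4200e+00] j6 167.5 w 28.3 F [ 0.1 -0.3 -3.7]
  D [0.0004 0.0014 0.0495] rot [-0.0001 -0.0001  0.0004] |d| 49 ang 0
```

Call:
drive_tool --pt "0.0006 0.0014 0.03 0 0 0 0.02" --pt "0.0006 0.0014 0.05 0 0 0 0.02" --pt "0.0006 0.0014 0.05 0 0 0 0.02" --pt "0.0006 0.0014 0.05 0 0 0 0.02"

```text
t: 8.12
eef_pos: [512.6, -47.5, 62.4]
tool_rot: [180.0, -0.1, 7.4]
ft_force: [0.6, -0.6, -2.7]
gripper_width: 28.5
```

```bash
python3 -c "
from h import *
delta(512.3,-46.8,50,7.4)"
```

```text
t 8.12 tcp [512.6 -47.5  62.4] rot [ 1.7998e+02 -8.0000e-02  7.3500e+00] j6 167.4 w 28.5 F [ 0.6 -0.6 -2.7]
  D [-0.0002 -0.0007  0.0124] rot [ 0.0003 -0.0014 -0.0008] |d| 12 ang 0
```

Call:
drive_tool --pt "-0.0003 -0.0006 0.004 0 0 0 0.02" --pt "-0.0003 -0.0006 0.008 0 0 0 0.02" --pt "-0.0003 -0.0006 0.011 0 0 0 0.02" --pt "-0.0003 -0.0006 0.011 0 0 0 0.02"

```text
t: 8.62
eef_pos: [511.0, -47.4, 50.3]
tool_rot: [-180.0, 0.0, 7.3]
ft_force: [0.2, -0.0, -3.2]
gripper_width: 28.4
```

```bash
python3 -c "
from h import *
delta(512.3,-46.8,43,7.4)
snap('scene','s3');crop('s3',270,150,130,100,6,'a2')"
```

```text
t 8.62 tcp [511.  -47.4  50.3] rot [-1.7999e+02  4.0000e-02  7.2800e+00] j6 167.4 w 28.4 F [ 0.2 -0.  -3.2]
  D [ 0.0014 -0.0005  0.0073] rot [-0.0001  0.0007 -0.002 ] |d| 7 ang 0
```

View pics/a2.png

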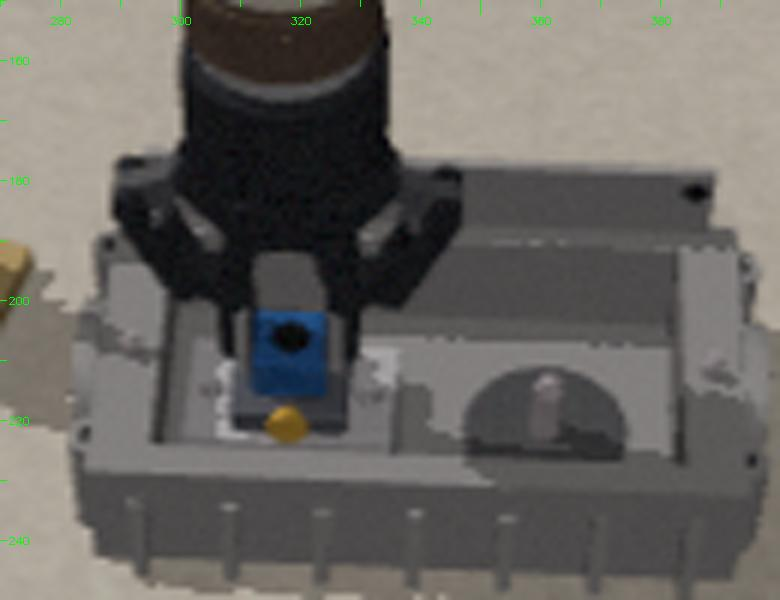

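Call:
drive_tool --pt "0 0 0.004 0 0 0 0.02" --pt "0 0 0.008 0 0 0 0.02" --pt "0 0 0.011 0 0 0 0.02" --pt "0 0 0.012 0 0 0 0.02" --pt "0 0 0.012 0 0 0 0.02"

```text
t: 9.3
eef_pos: [511.1, -47.4, 40.5]
tool_rot: [180.0, -0.0, 7.3]
ft_force: [-6.0, 0.4, 12.6]
gripper_width: 28.4
```

Call:
drive_tool --pt "0 0 -0.003 0 0 0 0.045" --pt "0 0 -0.003 0 0 0 0.045" --pt "0 0 -0.003 0 0 0 0.045" --pt "0 0 -0.04 0 0 0 0.045" --pt "0 0 -0.09 0 0 0 0.045" --pt "0 0 -0.09 0 0 0 0.06" --pt "0 0 -0.09 0 0 0 0.06"

```text
t: 10.18
eef_pos: [511.1, -47.4, 128.2]
tool_rot: [-180.0, 0.0, 7.3]
ft_force: [-0.8, -0.1, -0.3]
gripper_width: 59.8
```

```bash
python3 -c "
from h import *
delta(645.5,-254,120,60)
snap('scene','s3');crop('s3',280,170,120,90,6,'a2')
crop('s3',160,210,110,90,6,'a3')"
```

```text
t 10.18 tcp [511.1 -47.4 128.2] rot [-1.80e+02  1.00e-02  7.29e+00] j6 167.4 w 59.8 F [-0.8 -0.1 -0.3]
  D [0.1071 0.222  0.0082] rot [-1.000e-04  2.000e-04 -9.199e-01] |d| 247 ang 53
```

View pics/a2.png

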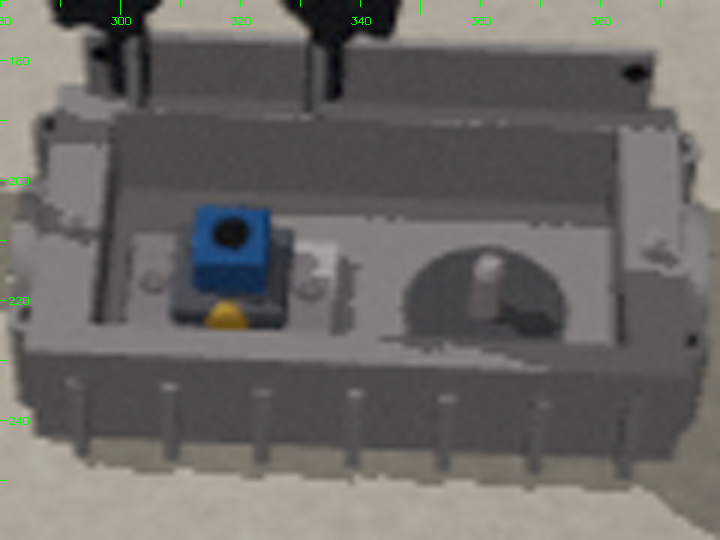

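View pics/a3.png

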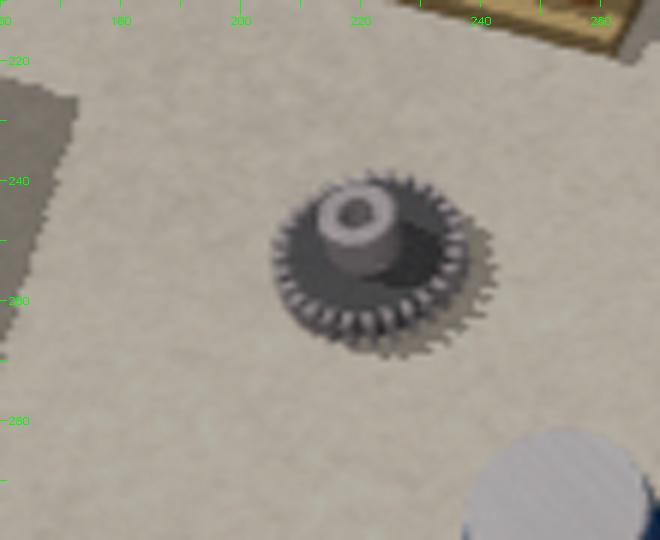

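```bash
python3 -c "
from h import *
d=np.load('pics/s3.npz');print(ray(d,219.1,245.1,38))
delta(645.2,-254.5,80,7.3)"
```

```text
[ 643.57056404 -253.60269112   38.        ]
t 10.22 tcp [510.4 -47.3 127.4] rot [-1.7998e+02  1.1000e-01  7.2900e+00] j6 167.4 w 59.9 F [-0.2 -0.3 -0.7]
  D [0.1075 0.2226 0.0471] rot [-0.0004  0.002  -0.0002] |d| 252 ang 0
```

Call:
drive_tool --pt "0.06 0.02 0 0 0 0 0.06" --pt "0.107 0.06 0 0 0 0 0.06" --pt "0.1075 0.12 0 0 0 0 0.06" --pt "0.1075 0.18 0.02 0 0 0 0.06" --pt "0.1075 0.2226 0.047 0 0 0 0.06" --pt "0.1075 0.2226 0.047 0 0 0 0.06" --pt "0.1075 0.2226 0.047 0 0 0 0.06"

```text
t: 11.1
eef_pos: [645.2, -253.9, 79.7]
tool_rot: [-179.9, 0.2, 7.3]
ft_force: [-0.9, -0.0, -0.2]
gripper_width: 60.1
```

```bash
python3 -c "
from h import *
delta(645.2,-254.5,21,7.3)
snap('scene','s4');crop('s4',160,190,110,100,6,'a3')"
```

```text
t 11.1 tcp [ 645.2 -253.9   79.7] rot [-1.7988e+02  1.6000e-01  7.2800e+00] j6 151.2 w 60.1 F [-0.9 -0.  -0.2]
  D [0.0001 0.0007 0.0587] rot [-0.0021  0.0028 -0.0003] |d| 59 ang 0
```

View pics/a3.png

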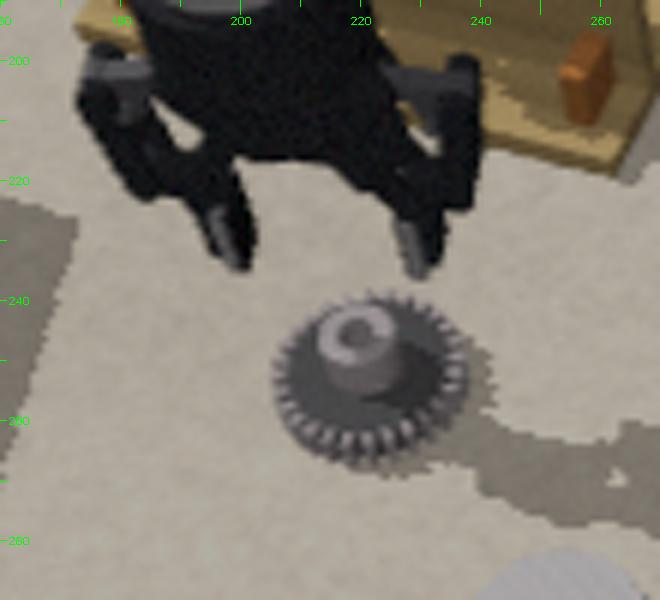

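Call:
drive_tool --pt "0 0.0007 0.03 0 0 0 0.06" --pt "0 0.0007 0.057 0 0 0 0.06" --pt "0 0.0007 0.057 0 0 0 0.06" --pt "0 0.0007 0.057 0 0 0 0.02" --pt "0 0.0007 0.057 0 0 0 0.02" --pt "0 0.0007 0.057 0 0 0 0.02" --pt "0 0.0007 0.057 0 0 0 0.02" --pt "0 0.0007 0.057 0 0 0 0.02"

```text
t: 12.15
eef_pos: [647.9, -255.1, 27.3]
tool_rot: [180.0, -0.2, 7.3]
ft_force: [-1.2, 2.6, 5.2]
gripper_width: 26.3
```

Call:
drive_tool --pt "0 0 0 0 0 0 0.02" --pt "0 0 0 0 0 0 0.06" --pt "0 0 0 0 0 0 0.06" --pt "0 0 0 0 0 0 0.06" --pt "0 0 -0.03 0 0 0 0.06" --pt "0 0 -0.03 0 0 0 0.06"

```text
t: 12.9
eef_pos: [648.2, -256.2, 57.2]
tool_rot: [179.8, -0.3, 7.3]
ft_force: [0.8, 0.1, -0.5]
gripper_width: 59.9
```

```bash
python3 -c "
from h import *
delta(645.2,-254.5,23,97)"
```

```text
t 12.9 tcp [ 648.2 -256.2   57.2] rot [179.84  -0.27   7.29] j6 151.2 w 59.9 F [ 0.8  0.1 -0.5]
  D [-0.003  -0.0021  0.0342] rot [ 0.0059 -0.0016 -1.5658] |d| 34 ang 90
```

Call:
drive_tool --pt "-0.003 -0.0013 0 0 0 -1.5658 0.06" --pt "-0.003 -0.0013 0 0 0 -1.5658 0.06" --pt "-0.003 -0.0013 0 0 0 -1.5658 0.06" --pt "-0.003 -0.0013 0 0 0 -1.5658 0.06" --pt "-0.003 -0.0013 0 0 0 -1.5658 0.06" --pt "-0.003 -0.0013 0 0 0 -1.5658 0.06" --pt "-0.003 -0.0013 0 0 0 -1.5658 0.06" --pt "-0.003 -0.0013 0 0 0 -1.5658 0.06"

```text
t: 13.9
eef_pos: [642.6, -254.2, 53.3]
tool_rot: [-179.9, -0.0, 93.6]
ft_force: [-0.2, -0.3, -0.4]
gripper_width: 60.1
```

```bash
python3 -c "
from h import *
delta(645.2,-255.3,23,97)"
```

```text
t 13.9 tcp [ 642.6 -254.2   53.3] rot [-1.7992e+02 -3.0000e-02  9.3590e+01] j6 64.8 w 60.1 F [-0.2 -0.3 -0.4]
  D [-0.0013  0.0026  0.0302] rot [-0.0014 -0.0006 -0.0596] |d| 30 ang 3
```

Call:
drive_tool --pt "-0.0013 0.0026 0 0 0 0 0.06" --pt "-0.0013 0.0026 0 0 0 0 0.06"

```text
t: 14.15
eef_pos: [645.8, -255.6, 53.9]
tool_rot: [-180.0, -0.0, 93.1]
ft_force: [0.2, -0.1, -0.3]
gripper_width: 59.9
```

```bash
python3 -c "
from h import *
delta(645.2,-255.3,23,97)"
```

```text
t 14.15 tcp [ 645.8 -255.6   53.9] rot [-1.7998e+02 -1.0000e-02  9.3080e+01] j6 65.3 w 59.9 F [ 0.2 -0.1 -0.3]
  D [ 0.0003 -0.0006  0.0309] rot [-0.0004 -0.0001 -0.0684] |d| 31 ang 4
```

Call:
drive_tool --pt "0 -0.0005 0.015 0 0 0 0.06" --pt "0 -0.0005 0.029 0 0 0 0.06" --pt "0 -0.0005 0.029 0 0 0 0.06" --pt "0 -0.0005 0.029 0 0 0 0.02" --pt "0 -0.0005 0.029 0 0 0 0.02" --pt "0 -0.0005 0.029 0 0 0 0.02" --pt "0 -0.0005 0.029 0 0 0 0.02" --pt "0 -0.0005 0.029 0 0 0 0.02"

```text
t: 15.15
eef_pos: [645.8, -255.7, 26.4]
tool_rot: [179.9, 0.0, 93.2]
ft_force: [-0.7, 0.4, 4.5]
gripper_width: 26.7
```

```bash
python3 -c "
from h import *
delta(645.2,-255.3,23,97)
snap('scene','s4');crop('s4',160,190,110,100,6,'a3')"
```

```text
t 15.15 tcp [ 645.8 -255.7   26.4] rot [1.7992e+02 3.0000e-02 9.3240e+01] j6 65.2 w 26.7 F [-0.7  0.4  4.5]
  D [ 0.0004 -0.0006  0.0034] rot [ 0.0013  0.0007 -0.0657] |d| 3 ang 4
```

View pics/a3.png

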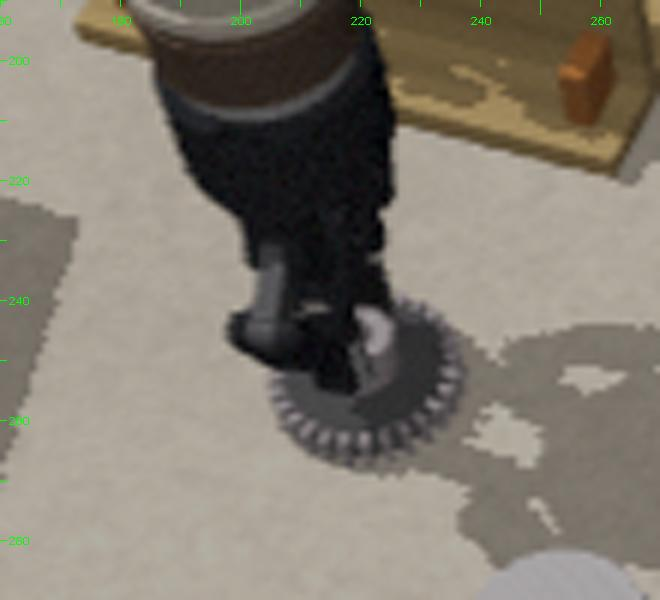

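Call:
drive_tool --pt "0 0 -0.04 0 0 0 0.02" --pt "0 0 -0.1 0 0 0 0.02" --pt "0 0 -0.1 0 0 0 0.02"

```text
t: 15.58
eef_pos: [648.6, -256.8, 131.3]
tool_rot: [179.4, 0.3, 93.2]
ft_force: [0.9, 0.5, -4.3]
gripper_width: 26.9
```

```bash
python3 -c "
from h import *
delta(496.6,54.7,115,97)"
```

```text
t 15.57 tcp [ 648.6 -256.8  131.3] rot [179.44   0.26  93.23] j6 65.2 w 26.9 F [ 0.9  0.5 -4.3]
  D [ 0.3197 -0.1343  0.0136] rot [ 0.0096  0.0048 -0.0657] |d| 347 ang 4
```

Call:
drive_tool --pt "0.04 -0.017 0.0 0 0 0 0.02" --pt "0.1 -0.042 0.0 0 0 0 0.02" --pt "0.157 -0.066 0 0 0 -0.03 0.02" --pt "0.214 -0.09 0.0 0 0 -0.066 0.02" --pt "0.27 -0.114 0.008 0 0 -0.066 0.02" --pt "0.318 -0.1335 0.014 0 0 -0.066 0.02" --pt "0.319 -0.134 0.014 0 0 -0.066 0.02" --pt "0.319 -0.134 0.014 0 0 -0.066 0.02"

```text
t: 16.58
eef_pos: [492.6, 55.4, 110.4]
tool_rot: [-179.9, 0.0, 97.1]
ft_force: [-0.1, -0.6, -2.8]
gripper_width: 27.1
```

```bash
python3 -c "
from h import *
delta(496.6,54.7,115,97)"
```

```text
t 16.57 tcp [492.6  55.4 110.4] rot [-1.7987e+02  3.0000e-02  9.7070e+01] j6 89.4 w 27.1 F [-0.1 -0.6 -2.8]
  D [-0.0011  0.0038 -0.0046] rot [-0.0022  0.0005  0.0011] |d| 6 ang 0
```

Call:
drive_tool --pt "-0.001 0.0038 0 0 0 0 0.02" --pt "-0.001 0.0038 0 0 0 0 0.02" --pt "-0.001 0.0038 0 0 0 0 0.02"

```text
t: 16.95
eef_pos: [497.7, 54.1, 111.4]
tool_rot: [-180.0, 0.0, 96.9]
ft_force: [-0.9, 0.2, -3.6]
gripper_width: 26.7
```

```bash
python3 -c "
from h import *
delta(496.6,54.7,70,97)
snap('scene','s5');crop('s5',280,130,120,100,6,'a3')"
```

```text
t 16.95 tcp [497.7  54.1 111.4] rot [-179.99    0.     96.93] j6 89.3 w 26.7 F [-0.9  0.2 -3.6]
  D [ 0.0008 -0.001   0.0414] rot [-0.0001  0.     -0.0012] |d| 41 ang 0
```

View pics/a3.png

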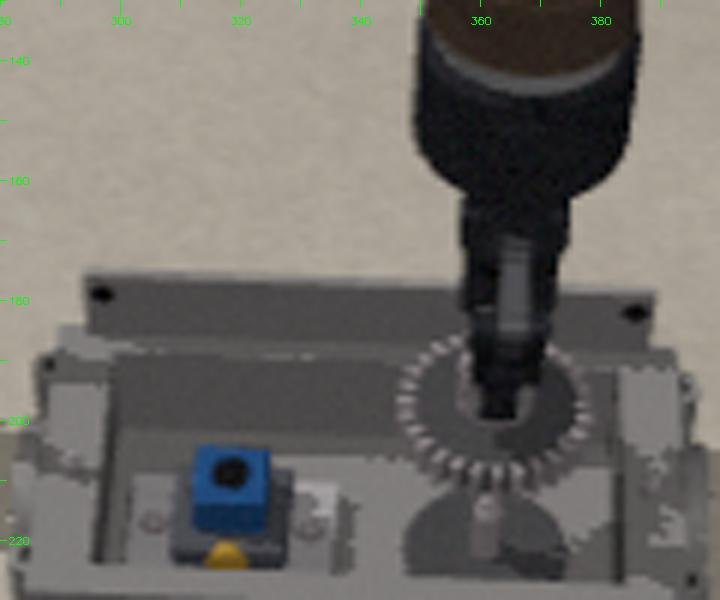

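```bash
python3 -c "
from h import *
d=np.load('pics/s5.npz');print(proj(d,[[495.6,55.2,101],[495.6,55.2,95],[494.7,55.8,40]]))
delta(496.8,54.6,70,97)"
```

```text
[[362.30644241 196.69611004]
 [362.14278181 198.421531  ]
 [361.00335816 213.29573673]]
t 17.0 tcp [497.6  54.2 111.4] rot [-179.99   -0.     96.95] j6 89.3 w 26.8 F [ 0.2  0.5 -4.2]
  D [ 0.0004 -0.0007  0.0414] rot [-0.0001 -0.     -0.0009] |d| 41 ang 0
```

Call:
drive_tool --pt "0.0004 -0.0007 0.02 0 0 0 0.02" --pt "0.0004 -0.0007 0.04 0 0 0 0.02" --pt "0.0004 -0.0007 0.04 0 0 0 0.02"

```text
t: 17.38
eef_pos: [495.0, 54.8, 70.1]
tool_rot: [-179.8, -0.0, 97.0]
ft_force: [-0.4, -0.5, -3.9]
gripper_width: 26.4
```

```bash
python3 -c "
from h import *
delta(496.7,54.7,60,97)"
```

```text
t 17.38 tcp [495.   54.8  70.1] rot [-179.77   -0.     97.  ] j6 89.3 w 26.4 F [-0.4 -0.5 -3.9]
  D [-0.0003  0.0017  0.0101] rot [-0.004  -0.0001 -0.0001] |d| 10 ang 0
```

Call:
drive_tool --pt "0 0.0005 0 0 0 0 0.02" --pt "0 0.0005 0.0 0 0 0 0.02" --pt "0 0.0005 0.003 0 0 0 0.02" --pt "0 0.0005 0.006 0 0 0 0.02" --pt "0 0.0005 0.009 0 0 0 0.02" --pt "0 0.0005 0.01 0 0 0 0.02" --pt "0 0.0005 0.01 0 0 0 0.02"

```text
t: 18.25
eef_pos: [497.0, 55.3, 61.4]
tool_rot: [-180.0, -0.0, 97.0]
ft_force: [0.8, 0.6, -3.5]
gripper_width: 27.0
```

Call:
drive_tool --pt "0 0 0.006 0 0 0 0.02" --pt "0 0 0.012 0 0 0 0.02" --pt "0 0 0.018 0 0 0 0.02" --pt "0 0 0.024 0 0 0 0.02" --pt "0 0 0.028 0 0 0 0.02" --pt "0 0 0.03 0 0 0 0.02" --pt "0 0 0.03 0 0 0 0.02"

```text
t: 19.12
eef_pos: [496.8, 55.2, 34.2]
tool_rot: [180.0, -0.0, 97.0]
ft_force: [-7.6, -1.8, 17.8]
gripper_width: 26.6
```

Call:
drive_tool --pt "0 0 -0.003 0 0 0 0.045" --pt "0 0 -0.003 0 0 0 0.045" --pt "0 0 -0.003 0 0 0 0.045" --pt "0 0 -0.04 0 0 0 0.045" --pt "0 0 -0.09 0 0 0 0.045" --pt "0 0 -0.1 0 0 0 0.06" --pt "0 0 -0.1 0 0 0 0.06"

```text
t: 20.0
eef_pos: [497.6, 55.3, 131.9]
tool_rot: [179.9, 0.0, 97.0]
ft_force: [-0.8, -1.2, -0.2]
gripper_width: 60.3
```

```bash
python3 -c "
from h import *
delta(454,313,100,85)
snap('scene','s6');crop('s6',280,170,120,90,6,'a3');snap('top','t6');crop('s6',400,180,130,90,6,'a4')"
```

```text
t 20.0 tcp [497.6  55.3 131.9] rot [179.91   0.    97.02] j6 89.3 w 60.3 F [-0.8 -1.2 -0.2]
  D [ 0.2611 -0.0119  0.0319] rot [ 1.500e-03 -1.000e-04  2.097e-01] |d| 263 ang 12
```

View pics/a3.png

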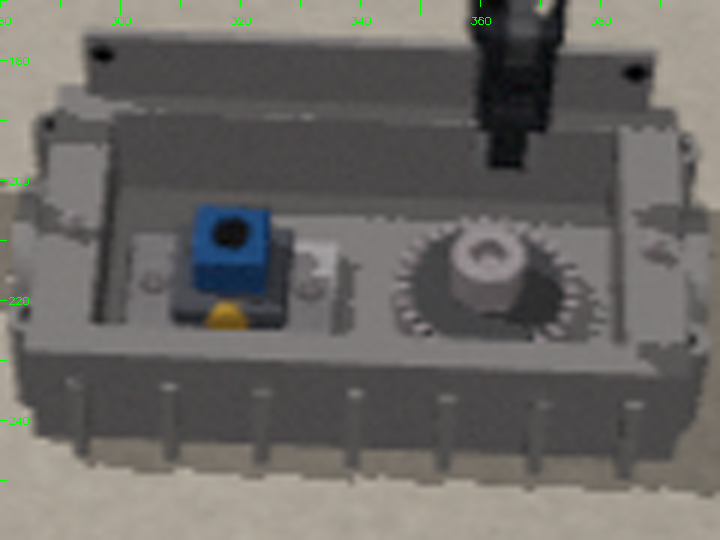

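View pics/a4.png

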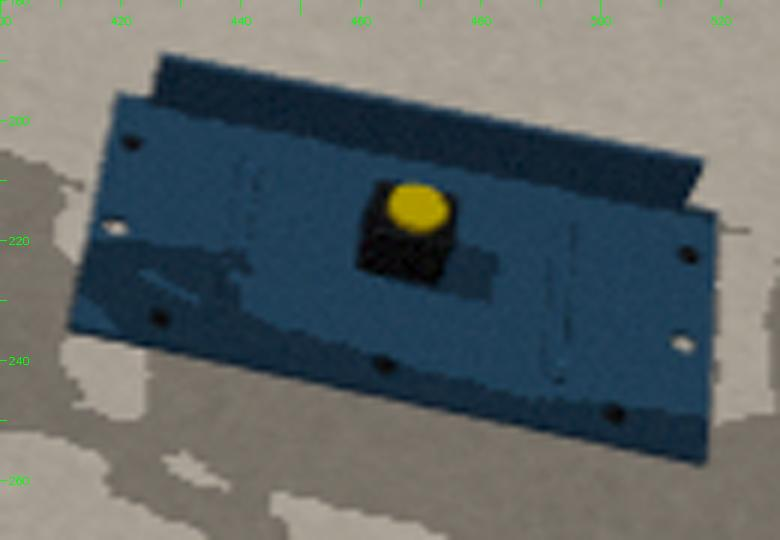

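```bash
python3 -c "
from h import *
delta(451.3,312.9,80,85)"
```

```text
t 20.1 tcp [496.1  55.1 130.1] rot [-179.85    0.     97.02] j6 89.3 w 59.9 F [ 0.   0.  -0.4]
  D [ 0.2613 -0.0128  0.0501] rot [-0.0026  0.0003  0.2098] |d| 266 ang 12
```

Call:
drive_tool --pt "0.0625 -0.0032 0 0 0 0.05 0.06" --pt "0.125 -0.0064 0 0 0 0.1 0.06" --pt "0.187 -0.009 0.0 0 0 0.2 0.06" --pt "0.24 -0.012 0.02 0 0 0.21 0.06" --pt "0.2613 -0.0128 0.05 0 0 0.21 0.06" --pt "0.2613 -0.0128 0.05 0 0 0.21 0.06" --pt "0.2613 -0.0128 0.05 0 0 0.21 0.06"

```text
t: 20.98
eef_pos: [452.0, 312.1, 80.8]
tool_rot: [-179.9, 0.1, 85.0]
ft_force: [0.8, -0.6, -0.1]
gripper_width: 60.0
```

```bash
python3 -c "
from h import *
delta(451.3,312.9,13,85)"
```

```text
t 20.98 tcp [452.  312.1  80.8] rot [-1.7991e+02  1.0000e-01  8.4960e+01] j6 129.7 w 60.0 F [ 0.8 -0.6 -0.1]
  D [ 0.0009 -0.0007  0.0678] rot [-0.0016  0.0018 -0.0006] |d| 68 ang 0
```

Call:
drive_tool --pt "0.0005 0 0.04 0 0 0 0.06" --pt "0.0005 0 0.066 0 0 0 0.06" --pt "0.0005 0 0.066 0 0 0 0.06" --pt "0.0005 0 0.066 0 0 0 0.06"

```text
t: 21.48
eef_pos: [453.9, 313.4, 17.1]
tool_rot: [179.9, -0.1, 84.9]
ft_force: [-0.4, 0.5, -0.1]
gripper_width: 60.1
```

Call:
drive_tool --pt "0 0 0 0 0 0 0.02" --pt "0 0 0 0 0 0 0.02" --pt "0 0 0 0 0 0 0.02" --pt "0 0 0 0 0 0 0.02" --pt "0 0 0 0 0 0 0.02"

```text
t: 22.1
eef_pos: [453.1, 314.1, 17.1]
tool_rot: [179.9, -0.1, 85.0]
ft_force: [-0.9, -1.2, 5.5]
gripper_width: 26.5
```

```bash
python3 -c "
from h import *
delta(451.3,312.9,13,85)
snap('scene','s7');crop('s7',400,150,130,100,6,'a4')"
```

```text
t 22.1 tcp [453.1 314.1  17.1] rot [ 1.7992e+02 -9.0000e-02  8.5000e+01] j6 129.7 w 26.5 F [-0.9 -1.2  5.5]
  D [-0.0014 -0.0017  0.0041] rot [ 0.0015 -0.0016 -0.    ] |d| 5 ang 0
```

View pics/a4.png

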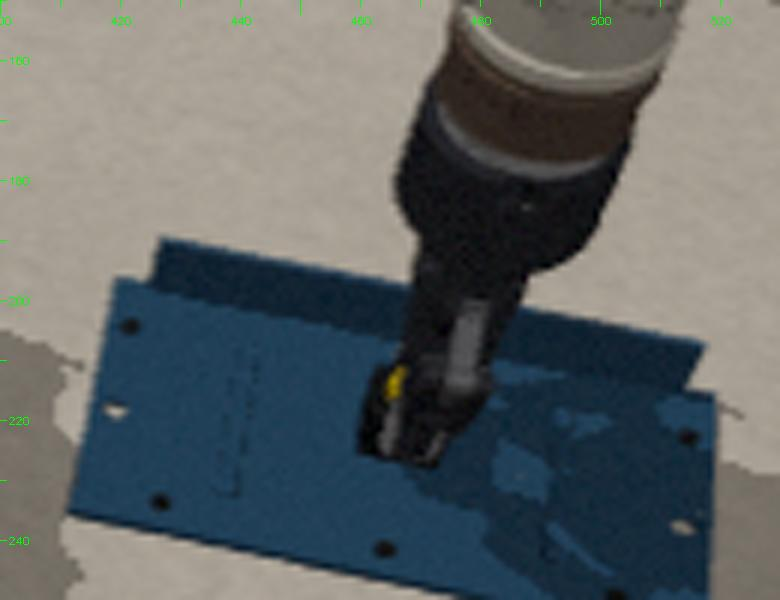

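Call:
drive_tool --pt "0 0 0 0 0 0 0.06" --pt "0 0 0 0 0 0 0.06" --pt "0 0 0 0 0 0 0.06" --pt "0 0 -0.03 0 0 0 0.06" --pt "0 0 -0.04 0 0 0 0.06" --pt "0 0 -0.04 0 0 -0.18 0.06" --pt "0 0 -0.04 0 0 -0.36 0.06" --pt "0 0 -0.04 0 0 -0.54 0.06"

```text
t: 23.15
eef_pos: [452.4, 313.4, 55.2]
tool_rot: [-180.0, 0.0, 116.3]
ft_force: [0.6, -0.1, 0.9]
gripper_width: 60.0
```

Call:
drive_tool --pt "0 0 0 0 0 -1.04 0.06" --pt "0 0 0 0 0 -1.04 0.06" --pt "0 0 0 0 0 -1.04 0.06" --pt "0 0 0 0 0 -1.04 0.06" --pt "0 0 0 0 0 -1.04 0.06" --pt "0 0 0 0 0 -1.04 0.06" --pt "0 0 0 0 0 -1.04 0.06" --pt "0 0 0 0 0 -1.04 0.06"

```text
t: 24.15
eef_pos: [452.5, 313.5, 55.3]
tool_rot: [-180.0, -0.0, 175.4]
ft_force: [-0.6, -0.4, -0.3]
gripper_width: 60.1
```

```bash
python3 -c "
from h import *
delta(453,313,15,175)"
```

```text
t 24.15 tcp [452.5 313.5  55.3] rot [-1.7999e+02 -1.0000e-02  1.7543e+02] j6 39.3 w 60.1 F [-0.6 -0.4 -0.3]
  D [-0.0006 -0.0004  0.0403] rot [-0.0003 -0.0002  0.0075] |d| 40 ang 0
```

Call:
drive_tool --pt "-0.0006 -0.0004 0.02 0 0 0.0075 0.06" --pt "-0.0006 -0.0004 0.038 0 0 0.0075 0.06" --pt "-0.0006 -0.0004 0.04 0 0 0.0075 0.06" --pt "-0.0006 -0.0004 0.04 0 0 0.0075 0.02" --pt "-0.0006 -0.0004 0.04 0 0 0.0075 0.02" --pt "-0.0006 -0.0004 0.04 0 0 0.0075 0.02" --pt "-0.0006 -0.0004 0.04 0 0 0.0075 0.02" --pt "-0.0006 -0.0004 0.04 0 0 0.0075 0.02"

```text
t: 25.15
eef_pos: [453.8, 313.4, 16.5]
tool_rot: [179.9, 0.1, 175.1]
ft_force: [-1.6, -1.1, 4.9]
gripper_width: 32.8
```

```bash
python3 -c "
from h import *
delta(453,313,15,175)
snap('scene','s7');crop('s7',400,150,130,100,6,'a4')"
```

```text
t 25.15 tcp [453.8 313.4  16.5] rot [1.7994e+02 9.0000e-02 1.7508e+02] j6 39.6 w 32.8 F [-1.6 -1.1  4.9]
  D [ 0.0008 -0.0005  0.0015] rot [0.001  0.0016 0.0013] |d| 2 ang 0
```

View pics/a4.png

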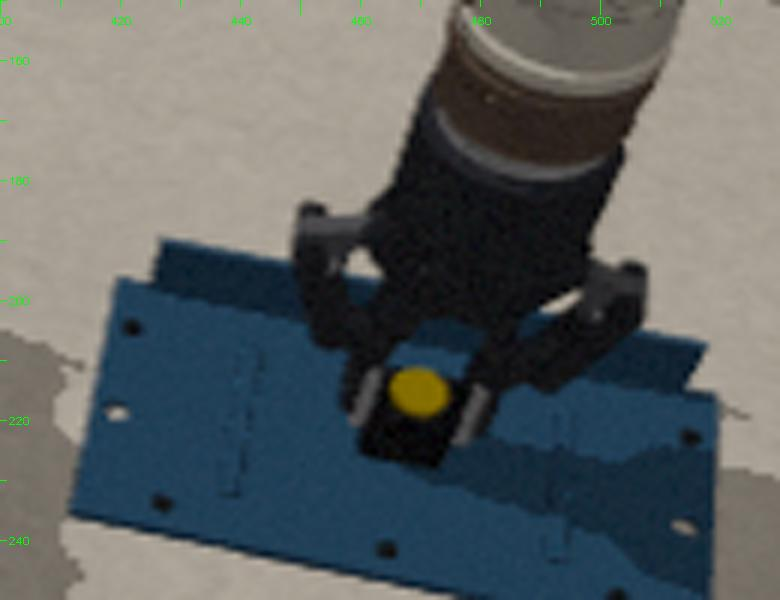

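Run:
```python
from h import *
for f,(a,b) in (('scene0',((293,209),(390,212))),('top0',((271,288),(367,276)))):
    im=np.load('pics/%s.npz'%f)['img'][:,:,::-1]; o=[]
    for u,v in(a,b):
        c=im[v-14:v+15,u-14:u+15]; c=cv2.resize(c,None,fx=13,fy=13,interpolation=cv2.INTER_NEAREST)
        c=cv2.convertScaleAbs(c,alpha=1.5)
        for i in range(0,29,2):
            cv2.putText(c,str((u-14+i)%100),(i*13,10),0,.3,(0,0,255),1);cv2.putText(c,str((v-14+i)%100),(0,i*13+10),0,.3,(0,0,255),1)
        o.append(c)
    cv2.imwrite('pics/z_%s.png'%f,np.hstack(o))
```

```text
(no output)
```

View pics/z_scene0.png

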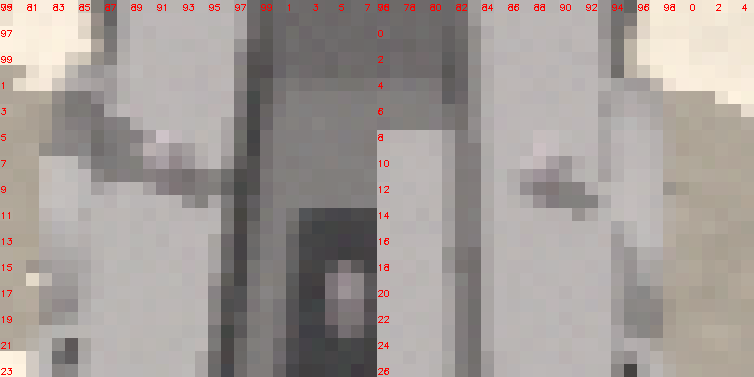

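View pics/z_top0.png

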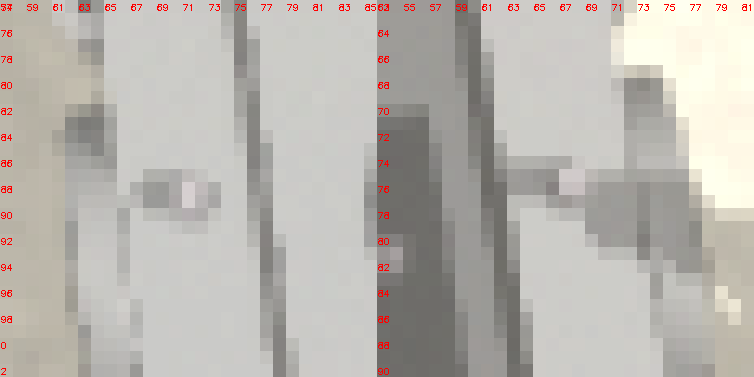

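Run:
```python
from h import *
t=np.load('pics/top0.npz');s=np.load('pics/scene0.npz')
for nm,d,pts,c in(('t',t,((271.2,288.4),(367.5,275.5)),(1.7,.9)),('s',s,((388.5,209.),(291.2,205.3)),(2.1,-1.1))):
    a,b=[ray(d,*p,67.5)[:2]+c for p in pts]
    v=a-b;yaw=np.arctan2(-v[0],v[1]);m=(a+b)/2
    print(nm,a,b,'len',np.linalg.norm(v),'yaw',np.degrees(yaw),'org',m-10*np.array([np.cos(yaw),np.sin(yaw)]))
```

```text
t [496.50685921 118.49149158] [ 524.77425277 -109.08452371] len 229.32485315932388 yaw 7.080488535253221 org [500.71681627   3.47084852]
s [495.43298905 118.0224648 ] [ 523.9001691  -110.03124742] len 229.82357580866366 yaw 7.115236505839496 org [499.74358874   2.75695509]
```

Call:
drive_tool --pt "0 0 -0.02 0 0 0 0.02" --pt "0 0 -0.06 0 0 0 0.02" --pt "0 0 -0.11 0 0 0 0.02" --pt "0 0 -0.115 0 0 0 0.02" --pt "0 0 -0.115 0 0 0 0.02"

```text
t: 25.82
eef_pos: [452.4, 312.7, 129.3]
tool_rot: [-179.9, -0.1, 175.1]
ft_force: [0.1, -0.1, -5.5]
gripper_width: 32.8
```

```bash
python3 -c "
from h import *
delta(497,2.7,130,187.1)
snap('scene','s7');crop('s7',400,120,130,100,6,'a4')"
```

```text
t 25.82 tcp [452.4 312.7 129.3] rot [-1.7994e+02 -9.0000e-02  1.7508e+02] j6 39.6 w 32.8 F [ 0.1 -0.1 -5.5]
  D [-0.071  -0.305  -0.0005] rot [-0.0009 -0.0016 -0.2097] |d| 313 ang 12
```

View pics/a4.png

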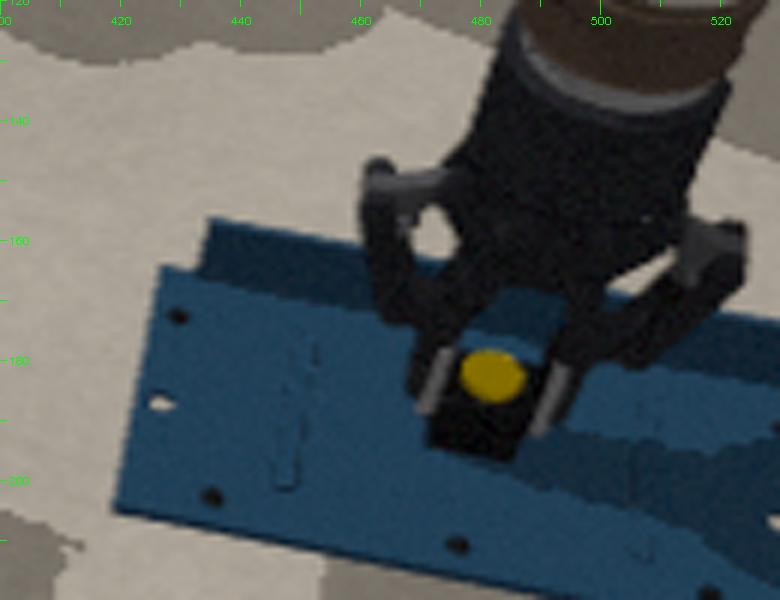

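Call:
drive_tool --pt "-0.008 -0.035 0 0 0 -0.02 0.02" --pt "-0.02 -0.087 0 0 0 -0.06 0.02" --pt "-0.034 -0.145 0 0 0 -0.1 0.02" --pt "-0.047 -0.203 0 0 0 -0.15 0.02" --pt "-0.06 -0.258 0 0 0 -0.18 0.02" --pt "-0.068 -0.292 0 0 0 -0.21 0.02" --pt "-0.071 -0.305 0 0 0 -0.21 0.02" --pt "-0.071 -0.305 0 0 0 -0.21 0.02"

```text
t: 26.88
eef_pos: [496.7, 2.9, 129.0]
tool_rot: [179.9, -0.2, -173.0]
ft_force: [-0.3, 0.2, -4.9]
gripper_width: 32.5
```

Call:
drive_tool --pt "0 0 0 0 0 0 0.02" --pt "0 0 0 0 0 0 0.02"

```text
t: 27.12
eef_pos: [497.5, 4.4, 130.3]
tool_rot: [180.0, -0.0, -172.8]
ft_force: [-0.3, 0.2, -3.6]
gripper_width: 32.5
```

```bash
python3 -c "
from h import *
delta(497,2.7,110,187.1)
snap('scene','s8');crop('s8',270,125,130,100,6,'a4')
snap('top','t8');crop('t8',240,220,160,110,5,'a5')"
```

```text
t 27.12 tcp [497.5   4.4 130.3] rot [ 1.7998e+02 -3.0000e-02 -1.7277e+02] j6 -6.7 w 32.5 F [-0.3  0.2 -3.6]
  D [ 0.0007 -0.0016  0.0203] rot [ 0.0004 -0.0005  0.0023] |d| 20 ang 0
```

View pics/a4.png

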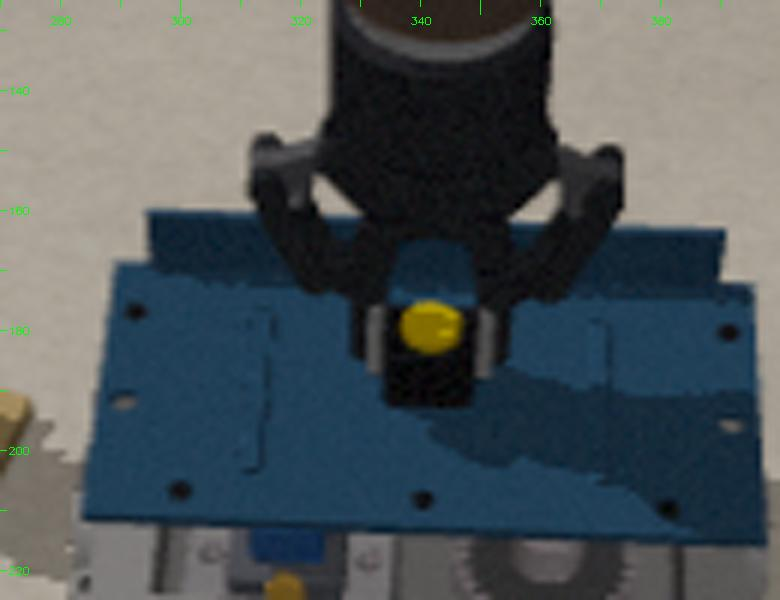

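View pics/a5.png

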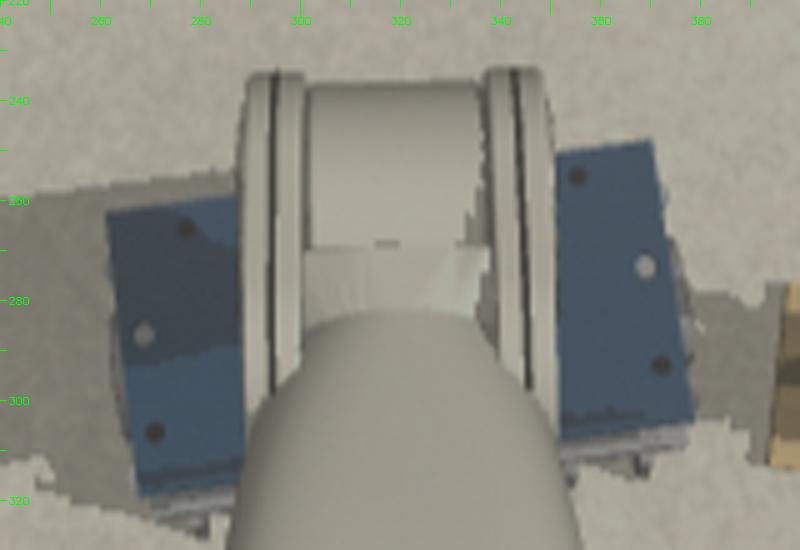

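Run:
```python
from h import *
t=np.load('pics/t8.npz');s=np.load('pics/s8.npz')
for nm,d,pts,c in(('t',t,((268.6,286.6),(368.8,272.8)),(1.7,.9)),('s',s,((391.6,195.4),(290.1,191.4)),(2.1,-1.1))):
    a,b=[ray(d,*p,116.3)[:2]+c for p in pts]
    v=a-b;yaw=np.arctan2(-v[0],v[1]);m=(a+b)/2
    print(nm,a,b,'len',np.linalg.norm(v),'yaw',np.degrees(yaw),'org',m-10*np.array([np.cos(yaw),np.sin(yaw)]))
delta(497.3,2.7,110,187.1)
```

```text
t [497.08780204 120.07893313] [ 526.27169588 -107.84525931] len 229.7849802778296 yaw 7.296569960868873 org [501.76072848   4.84678463]
s [495.96131864 119.81103736] [ 523.88157633 -109.62339791] len 231.12702325868207 yaw 6.938303376130414 org [499.99467942   3.88581482]
t 27.23 tcp [497.6   4.1 130.5] rot [ 179.99    0.   -172.78] j6 -6.7 w 32.5 F [ 0.7  0.9 -4. ]
  D [ 0.0005 -0.0014  0.0205] rot [0.0002 0.     0.002 ] |d| 21 ang 0
```

Call:
drive_tool --pt "0.0006 -0.0013 0.012 0 0 0 0.02" --pt "0.0006 -0.0013 0.024 0 0 0 0.02" --pt "0.0006 -0.0013 0.036 0 0 0 0.02" --pt "0.0006 -0.0013 0.038 0 0 0 0.02" --pt "0.0006 -0.0013 0.038 0 0 0 0.02" --pt "0.0006 -0.0013 0.038 0 0 0 0.02"

```text
t: 27.98
eef_pos: [497.8, 1.7, 92.9]
tool_rot: [-180.0, 0.1, -172.9]
ft_force: [-0.3, 0.8, -4.2]
gripper_width: 32.9
```

Run:
```python
from h import *
delta(497.0,2.9,84,187.1)
snap('scene','s8');crop('s8',270,140,130,100,6,'a4')
snap('top','t8');crop('t8',240,220,160,110,5,'a5')
```

```text
t 27.98 tcp [497.8   1.7  92.9] rot [-1.7999e+02  6.0000e-02 -1.7289e+02] j6 -6.9 w 32.9 F [-0.3  0.8 -4.2]
  D [0.0006 0.0013 0.0089] rot [-0.0001  0.001   0.0002] |d| 9 ang 0
```

View pics/a4.png

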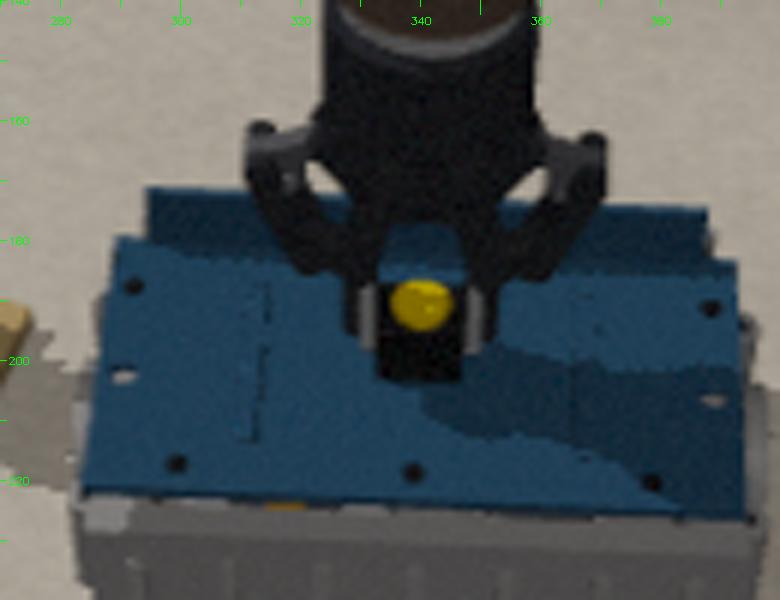

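View pics/a5.png

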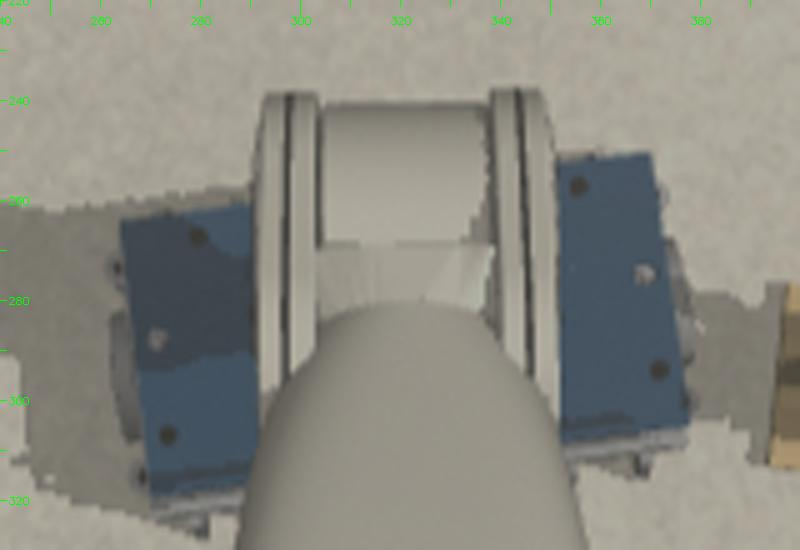

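Call:
drive_tool --pt "0.0004 0.001 0.0 0 0 0 0.02" --pt "0.0004 0.001 0.003 0 0 0 0.02" --pt "0.0004 0.001 0.006 0 0 0 0.02" --pt "0.0004 0.001 0.009 0 0 0 0.02" --pt "0.0004 0.001 0.011 0 0 0 0.02" --pt "0.0004 0.001 0.012 0 0 0 0.02"

```text
t: 28.82
eef_pos: [496.7, 2.7, 80.3]
tool_rot: [180.0, -0.0, -172.9]
ft_force: [-0.1, 0.6, -4.9]
gripper_width: 32.5
```

Call:
drive_tool --pt "0 0 0.003 0 0 0 0.02" --pt "0 0 0.006 0 0 0 0.02" --pt "0 0 0.008 0 0 0 0.02" --pt "0 0 0.01 0 0 0 0.02" --pt "0 0 0.01 0 0 0 0.02"

```text
t: 29.45
eef_pos: [496.7, 2.7, 72.5]
tool_rot: [-180.0, 0.1, -172.9]
ft_force: [-5.4, 0.2, 9.4]
gripper_width: 32.5
```

Call:
drive_tool --pt "0 0 -0.002 0 0 0 0.06" --pt "0 0 -0.002 0 0 0 0.06" --pt "0 0 -0.002 0 0 0 0.06" --pt "0 0 -0.05 0 0 0 0.06" --pt "0 0 -0.1 0 0 0 0.08" --pt "0 0 -0.16 0 0 0 0.08" --pt "0 0 -0.16 0 0 0 0.08"

```text
t: 30.32
eef_pos: [500.2, 2.7, 235.9]
tool_rot: [-179.9, 0.6, -172.9]
ft_force: [0.6, -1.1, 0.0]
gripper_width: 80.0
```

Run:
```python
from h import *
delta(497.0,2.9,84,187.1)
snap('scene','s9');crop('s9',270,150,130,100,6,'a4')
snap('top','t9');crop('scene0',160,120,110,70,7,'a5');crop('top0',390,270,130,60,6,'a6')
```

```text
t 30.32 tcp [500.2   2.7 235.9] rot [-179.92    0.64 -172.88] j6 -6.8 w 80.0 F [ 0.6 -1.1  0. ]
  D [0.0049 0.0008 0.1518] rot [-0.0014  0.0112  0.0003] |d| 152 ang 1
```

View pics/a4.png

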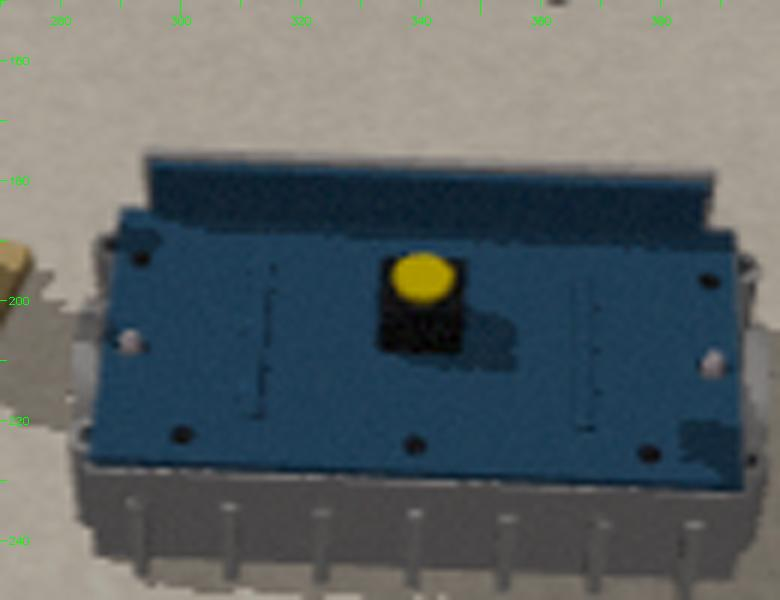

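View pics/a5.png

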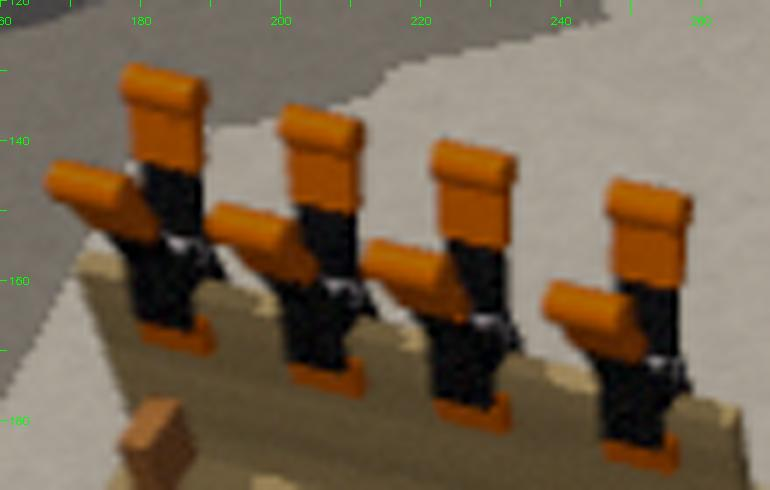

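View pics/a6.png

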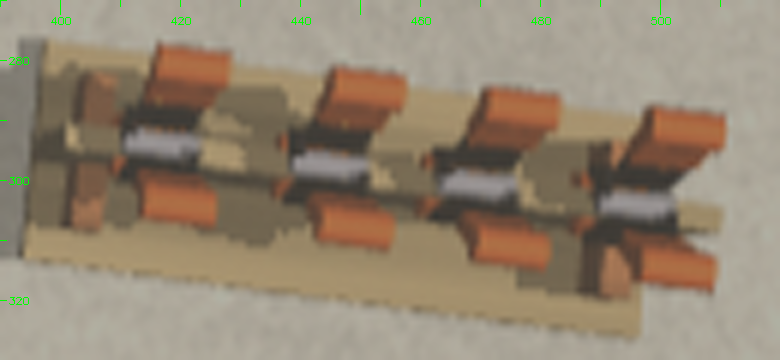

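Run:
```python
from h import *
t=np.load('pics/top0.npz');s=np.load('pics/scene0.npz')
C={'A':((421.7,280.7),(419.2,302.6),(416.6,293.4)),'B':((450.8,284.6),(448.6,307.3),(444.6,297.1)),'C':((476.3,288.4),(474.6,310.4),(469.6,300.6)),'D':((503.6,291.3),(502.4,314.3),(495.8,303.8))}
P=[]
for k,(a,b,p) in C.items():
    a=ray(t,*a,167)[:2];b=ray(t,*b,167)[:2];p=ray(t,*p,117)[:2];P.append((a+b)/2)
    v=a-b;print(k,np.round((a+b)/2,1),'sep',np.round(np.linalg.norm(v),1),'yaw',np.round(np.degrees(np.arctan2(v[1],v[0])),1),'pivot',np.round(p,1))
P=np.array(P);print(np.linalg.norm(np.diff(P,axis=0),axis=1));f=np.polyfit(P[:,1],P[:,0],1);print('yaw',-np.degrees(np.arctan(f[0])))
# scene: upper(back, -x) grip roll top and front roll
S={'A':((165-2,88),(90,187)),'B':((322,130),(253,228)),'C':((474,165),(408,268)),'D':((650,203),(588,307))}
for k,(a,b) in S.items():
    a=(160+a[0]/7-.43,120+a[1]/7-.43);b=(160+b[0]/7-.43,120+b[1]/7-.43)
    a=ray(s,*a,167)[:2];b=ray(s,*b,167)[:2];print(k,np.round(a,1),np.round(b,1),np.round((a+b)/2,1),np.linalg.norm(a-b))
```

```text
A [ 477.5 -215. ] sep 47.8 yaw -8.9 pivot [ 476.8 -215.4]
B [ 467.7 -277.8] sep 49.4 yaw -8.4 pivot [ 467.9 -278.1]
C [ 459.7 -333. ] sep 47.7 yaw -7.7 pivot [ 459.5 -334. ]
D [ 451.9 -391.9] sep 49.6 yaw -6.8 pivot [ 451.8 -392.4]
[63.61305078 55.76195924 59.44921687]
yaw -8.249592944290871
A [ 425.4 -387.9] [ 476.2 -394.6] [ 450.8 -391.2] 51.232703325773585
B [ 436.3 -327.8] [ 485.6 -334.8] [ 460.9 -331.3] 49.779021020261474
C [ 444.  -272.4] [ 494.7 -279.1] [ 469.4 -275.8] 51.128701114620185
D [ 451.6 -209.9] [ 501.8 -216.7] [ 476.7 -213.3] 50.67797285819398
```

Run:
```python
from h import *
delta(479.2,-214.6,200,81.8)
```

```text
t 30.43 tcp [497.2   2.7 230.9] rot [-1.7999e+02  1.0000e-01 -1.7288e+02] j6 -6.8 w 79.8 F [-0.  -0.1 -0.8]
  D [ 0.0448 -0.2134  0.0309] rot [1.4000e-03 1.3000e-03 1.8382e+00] |d| 220 ang 105
```

Call:
drive_tool --pt "0.0448 -0.2134 0.01 0 0 1.838 0.085" --pt "0.0448 -0.2134 0.02 0 0 1.838 0.085" --pt "0.0448 -0.2134 0.03 0 0 1.838 0.085" --pt "0.0448 -0.2134 0.03 0 0 1.838 0.085" --pt "0.0448 -0.2134 0.03 0 0 1.838 0.085" --pt "0.0448 -0.2134 0.03 0 0 1.838 0.085" --pt "0.0448 -0.2134 0.03 0 0 1.838 0.085" --pt "0.0448 -0.2134 0.03 0 0 1.838 0.085"

```text
t: 31.42
eef_pos: [477.4, -214.2, 198.0]
tool_rot: [-179.8, -0.2, 100.8]
ft_force: [-0.9, -0.7, 0.1]
gripper_width: 85.1
```

Run:
```python
from h import *
delta(479.2,-214.6,190,81.8)
```

```text
t 31.43 tcp [ 477.4 -214.2  198. ] rot [-1.7978e+02 -1.5000e-01  1.0080e+02] j6 55.0 w 85.1 F [-0.9 -0.7  0.1]
  D [-0.0008  0.0017  0.008 ] rot [-0.0043 -0.002   0.3317] |d| 8 ang 19
```

Call:
drive_tool --pt "-0.0008 0.0017 0 0 0 0.16 0.085" --pt "-0.0008 0.0017 0 0 0 0.33 0.085" --pt "-0.0008 0.0017 0 0 0 0.33 0.085" --pt "-0.0008 0.0017 0 0 0 0.33 0.085"

```text
t: 31.92
eef_pos: [479.9, -214.8, 199.3]
tool_rot: [-179.9, -0.0, 82.4]
ft_force: [0.9, -1.1, 0.3]
gripper_width: 85.3
```

Run:
```python
from h import *
delta(479.2,-214.6,145,81.8)
snap('scene','s10');crop('s10',160,90,130,100,6,'a4')
```

```text
t 31.93 tcp [ 479.9 -214.8  199.3] rot [-1.7987e+02 -4.0000e-02  8.2400e+01] j6 73.5 w 85.3 F [ 0.9 -1.1  0.3]
  D [ 0.     -0.0006  0.0543] rot [-0.0023 -0.0007  0.0105] |d| 54 ang 1
```

View pics/a4.png

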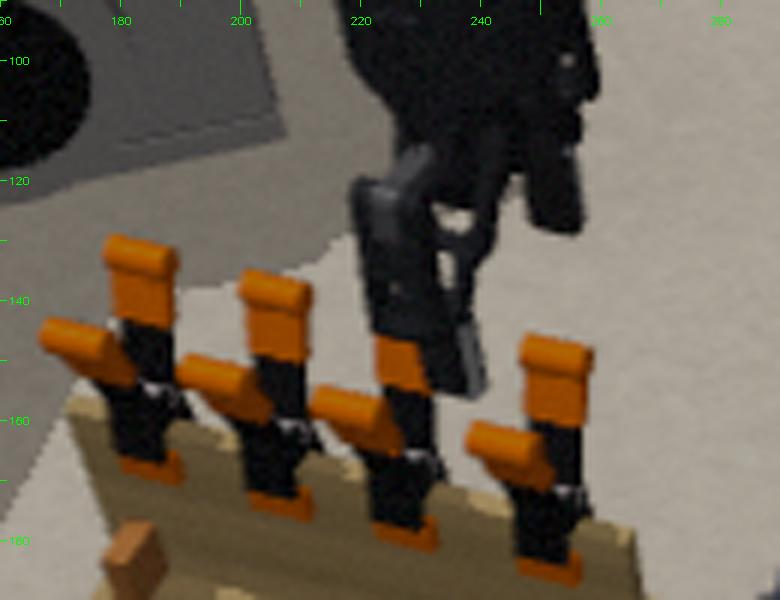

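Call:
drive_tool --pt "0 -0.0006 0.02 0 0 0.01 0.085" --pt "0 -0.0006 0.04 0 0 0.01 0.085" --pt "0 -0.0006 0.054 0 0 0.01 0.085" --pt "0 -0.0006 0.054 0 0 0.01 0.085"

```text
t: 32.48
eef_pos: [479.1, -214.6, 145.3]
tool_rot: [-179.8, -0.0, 81.7]
ft_force: [-0.1, 0.5, 0.7]
gripper_width: 85.0
```

Run:
```python
from h import *
delta(479.2,-214.6,145,81.8)
snap('scene','s10');crop('s10',180,90,110,100,6,'a4')
```

```text
t 32.48 tcp [ 479.1 -214.6  145.3] rot [-1.7985e+02 -4.0000e-02  8.1720e+01] j6 74.1 w 85.0 F [-0.1  0.5  0.7]
  D [0.     0.0001 0.0003] rot [-0.0026 -0.0007 -0.0014] |d| 0 ang 0
```

View pics/a4.png

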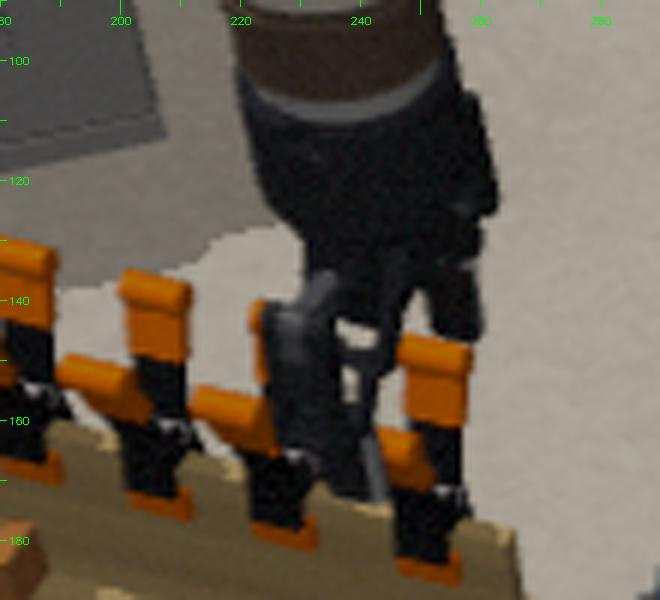

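Run:
```python
from h import *
s=np.load('pics/s10.npz')
j=np.array([.99,-.141]);n=np.array([.141,.99])
c=np.array([479.1,-214.6])-np.array([2.2,-1.6])
def P(a,b,z): return np.round(proj(s,[*(c+a*j+b*n),z])[0],1)
for b in(-13,0,13): print('roll',P(25,b,171),'pad', P(43,b*11/13,158),P(43,b*11/13,175),'back',P(57,b*11/13,158))
```

```text
roll [238.1 160.8] pad [236.5 170.6] [235.3 165.2] back [233.8 174.9]
roll [243.4 162.1] pad [241.  171.7] [239.8 166.3] back [238.4 176. ]
roll [248.8 163.4] pad [245.5 172.8] [244.4 167.4] back [242.9 177.1]
```

Call:
drive_tool --pt "0.0015 0 0 0 0 0 0.05" --pt "0.0015 0 0 0 0 0 0.034" --pt "0.0015 0 0 0 0 0 0.034" --pt "0.0015 0 0 0 0 0 0.034" --pt "0.0015 0 0 0 0 0 0.034"

```text
t: 33.15
eef_pos: [483.0, -214.3, 149.8]
tool_rot: [179.6, 0.1, 81.7]
ft_force: [0.9, 1.3, 9.5]
gripper_width: 34.1
```

Run:
```python
from h import *
delta(479.2,-214.6,145,81.8)
snap('scene','s10');crop('s10',180,90,110,100,6,'a4')
```

```text
t 33.15 tcp [ 483.  -214.3  149.8] rot [1.7955e+02 7.0000e-02 8.1720e+01] j6 74.3 w 34.1 F [0.9 1.3 9.5]
  D [-0.0009 -0.0038  0.0048] rot [ 0.0079  0.0013 -0.0014] |d| 6 ang 0
```

View pics/a4.png

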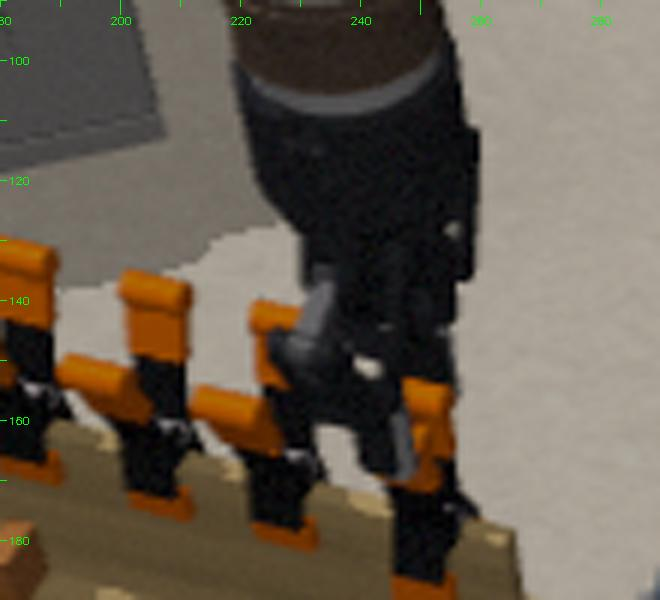

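Call:
drive_tool --pt "0 0 -0.01 0 0 0 0.034" --pt "0 0 -0.025 0 0 0 0.034" --pt "0 0 -0.05 0 0 0 0.034" --pt "0 0 -0.08 0 0 0 0.034" --pt "0 0 -0.08 0 0 0 0.034" --pt "0 0 -0.08 0 0 0 0.034"

```text
t: 33.95
eef_pos: [479.8, -213.3, 226.0]
tool_rot: [-179.9, -0.0, 81.7]
ft_force: [-0.1, 1.1, -1.9]
gripper_width: 34.4
```

Run:
```python
from h import *
delta(425.9,78.5,225,97.1)
snap('scene','s11');crop('s11',180,60,110,120,5,'a4')
```

```text
t 33.95 tcp [ 479.8 -213.3  226. ] rot [-1.7995e+02 -1.0000e-02  8.1690e+01] j6 74.3 w 34.4 F [-0.1  1.1 -1.9]
  D [ 0.281  -0.0955  0.0011] rot [-0.0009 -0.0003 -0.2689] |d| 297 ang 15
```

View pics/a4.png

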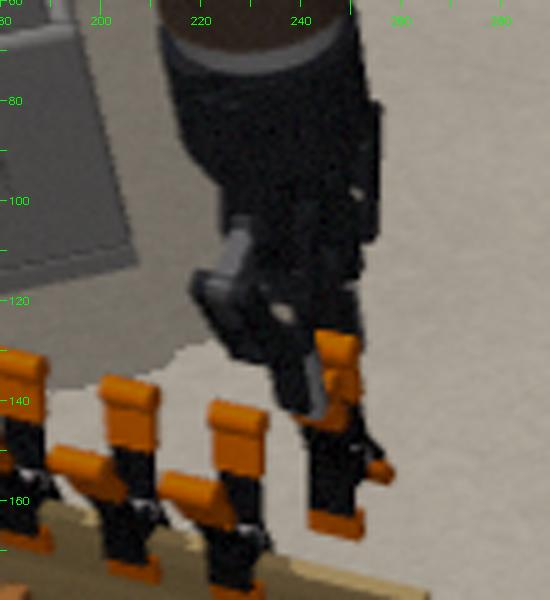

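Call:
drive_tool --pt "0.04 -0.0136 0 0 0 -0.04 0.034" --pt "0.098 -0.033 0 0 0 -0.09 0.034" --pt "0.156 -0.053 0 0 0 -0.14 0.034" --pt "0.214 -0.0727 0 0 0 -0.2 0.034" --pt "0.262 -0.089 0 0 0 -0.269 0.034" --pt "0.281 -0.0955 0 0 0 -0.269 0.034" --pt "0.281 -0.0955 0.02 0 0 -0.269 0.034" --pt "0.281 -0.0955 0.03 0 0 -0.269 0.034"

```text
t: 35.0
eef_pos: [424.8, 78.5, 194.6]
tool_rot: [-179.8, 0.0, 97.2]
ft_force: [-0.5, -0.5, -1.2]
gripper_width: 34.3
```

Call:
drive_tool --pt "0 0 0 0 0 0 0.034" --pt "0 0 0 0 0 0 0.034"

```text
t: 35.25
eef_pos: [426.5, 78.0, 196.7]
tool_rot: [180.0, -0.0, 97.1]
ft_force: [-1.0, -0.9, -0.8]
gripper_width: 34.0
```

Run:
```python
from h import *
delta(425.9,78.5,150,97.1)
snap('scene','s11');crop('s11',330,70,100,120,5,'a4')
snap('top','t11');crop('t11',240,220,160,110,5,'a5')
```

```text
t 35.25 tcp [426.5  78.  196.7] rot [179.99  -0.    97.06] j6 93.3 w 34.0 F [-1.  -0.9 -0.8]
  D [ 0.0005 -0.0006  0.0467] rot [ 0.0001 -0.     -0.0008] |d| 47 ang 0
```

View pics/a4.png

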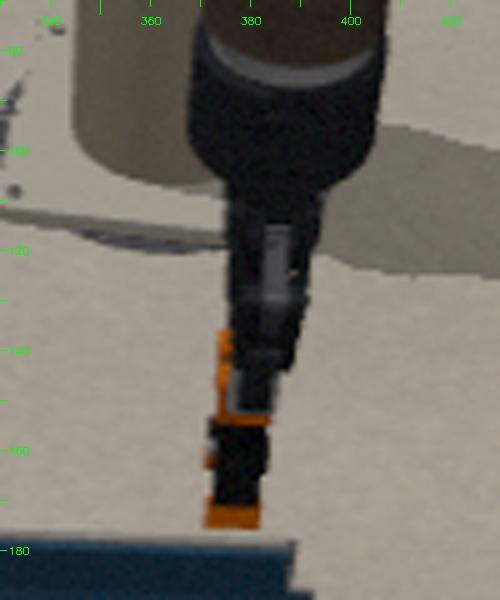

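View pics/a5.png

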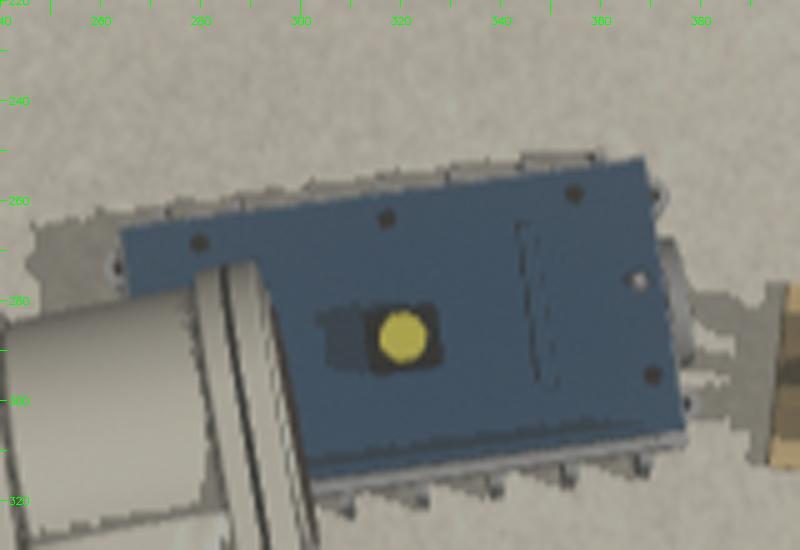

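Run:
```python
from h import *
s=np.load('pics/s11.npz')
for z in(140,150,160): print(z,ray(s,376.6,175.2,z))
# neighbour calibration: unsqueezed D clamp jaw bottom in scene0: 
s0=np.load('pics/scene0.npz')
for z in (70,76,82): print(z,ray(s0,160+640/7-.4,120+470/7-.4,z))
```

```text
140 [460.04788448  80.9279188  140.        ]
150 [469.87017202  81.13152431 150.        ]
160 [479.69245957  81.33512981 160.        ]
70 [ 482.83724953 -217.58542069   70.        ]
76 [ 488.07807509 -215.34557605   76.        ]
82 [ 493.31890065 -213.1057314    82.        ]
```

Call:
drive_tool --pt "0.0003 -0.0004 0.02 0 0 0 0.034" --pt "0.0003 -0.0004 0.04 0 0 0 0.034" --pt "0.0003 -0.0004 0.053 0 0 0 0.034" --pt "0.0003 -0.0004 0.054 0 0 0 0.034" --pt "0.0003 -0.0004 0.054 0 0 0 0.034"

```text
t: 35.98
eef_pos: [426.3, 78.6, 143.0]
tool_rot: [180.0, -0.0, 97.1]
ft_force: [1.7, -0.3, -1.6]
gripper_width: 34.2
```

Run:
```python
from h import *
delta(425.9,78.5,139.5,97.1)
snap('scene','s12');crop('s12',330,100,100,100,6,'a4')
```

```text
t 35.98 tcp [426.3  78.6 143. ] rot [179.96  -0.    97.09] j6 93.4 w 34.2 F [ 1.7 -0.3 -1.6]
  D [-0.0001 -0.0004  0.0035] rot [ 0.0007 -0.     -0.0001] |d| 4 ang 0
```

View pics/a4.png

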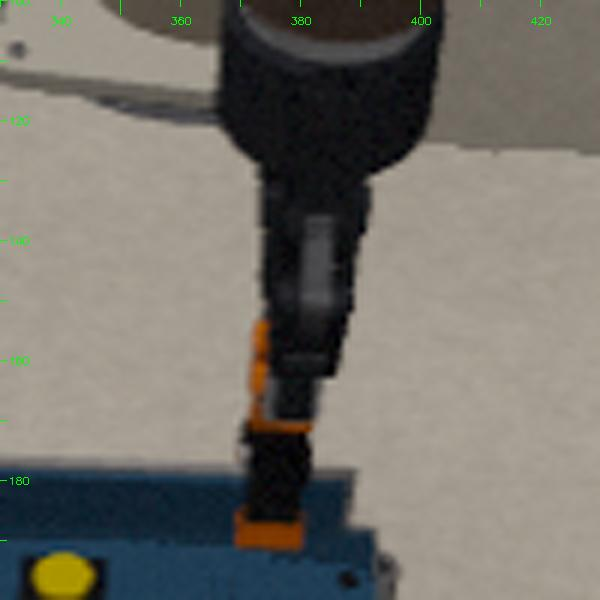

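Call:
drive_tool --pt "0 -0.0003 0.002 0 0 0 0.034" --pt "0 -0.0003 0.004 0 0 0 0.034" --pt "0 -0.0003 0.004 0 0 0 0.034"

```text
t: 36.4
eef_pos: [427.6, 79.1, 141.5]
tool_rot: [179.7, -0.0, 97.1]
ft_force: [-1.0, 0.3, 13.7]
gripper_width: 34.2
```

Call:
drive_tool --pt "0 0 0.002 0 0 0 0.034" --pt "0 0 0.003 0 0 0 0.034" --pt "0 0 0.003 0 0 0 0.034"

```text
t: 36.78
eef_pos: [428.2, 79.2, 139.2]
tool_rot: [179.6, -0.0, 97.1]
ft_force: [-1.0, -0.9, 17.8]
gripper_width: 34.3
```

Call:
drive_tool --pt "0 0 0.002 0 0 0 0.034" --pt "0 0 0.003 0 0 0 0.034" --pt "0 0 0.003 0 0 0 0.034"

```text
t: 37.15
eef_pos: [428.4, 79.2, 136.3]
tool_rot: [179.5, -0.0, 97.1]
ft_force: [-1.0, 0.4, 18.5]
gripper_width: 34.1
```

Run:
```python
from h import *
delta(425.9,78.5,139.5,97.1)
snap('scene','s12');crop('s12',330,100,100,100,6,'a4')
snap('top','t12');crop('t12',250,260,80,80,7,'a5')
```

```text
t 37.15 tcp [428.4  79.2 136.3] rot [ 1.7954e+02 -4.0000e-02  9.7110e+01] j6 93.4 w 34.1 F [-1.   0.4 18.5]
  D [-0.0004 -0.0025 -0.0032] rot [ 0.008  -0.0007  0.0002] |d| 4 ang 0
```

View pics/a4.png

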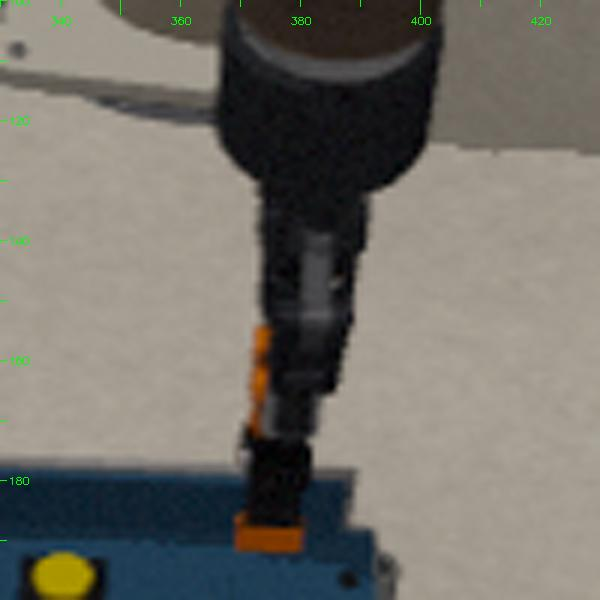

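Run:
```python
from h import *
s=np.load('pics/s12.npz')
for z in(61,65,70,75): print(z,ray(s,374.5,191.5,z))
```

```text
61 [438.04621638  80.31984423  61.        ]
65 [441.71373701  80.3965827   65.        ]
70 [446.2981378   80.49250579  70.        ]
75 [450.88253858  80.58842888  75.        ]
```

Call:
drive_tool --pt "0 0 -0.006 0 0 0 0.034" --pt "0 0 -0.012 0 0 0 0.034" --pt "0 0 -0.012 0 0 0 0.034" --pt "0 0 -0.012 0 0 0 0.034"

```text
t: 37.75
eef_pos: [426.1, 78.7, 144.8]
tool_rot: [179.9, -0.0, 97.1]
ft_force: [2.9, 0.0, 0.0]
gripper_width: 34.4
```

Run:
```python
from h import *
delta(425.9,78.5,142.3,97.1)
snap('scene','s12');crop('s12',330,100,100,100,6,'a4')
```

```text
t 37.75 tcp [426.1  78.7 144.8] rot [179.93  -0.    97.1 ] j6 93.4 w 34.4 F [2.9 0.  0. ]
  D [-0.0001 -0.0003  0.0025] rot [ 0.0012 -0.0001  0.0001] |d| 2 ang 0
```

View pics/a4.png

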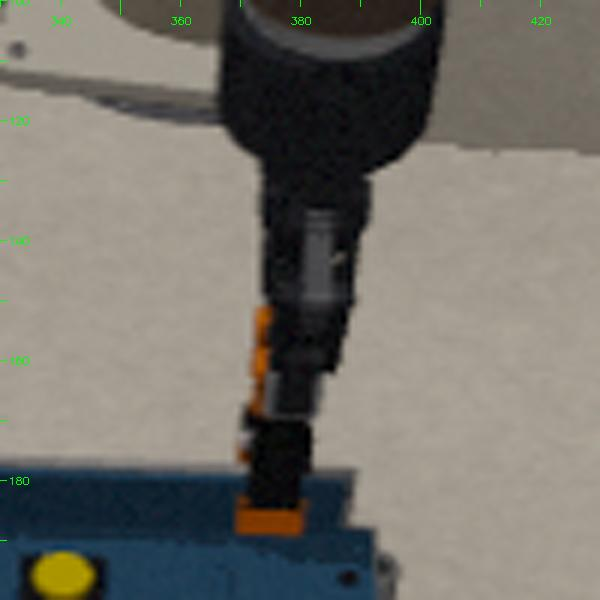

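Call:
drive_tool --pt "0 0 0.0025 0 0 0 0.034" --pt "0 0 0.003 0 0 0 0.034" --pt "0 0 0.003 0 0 0 0.034"

```text
t: 38.17
eef_pos: [425.9, 78.6, 141.5]
tool_rot: [180.0, -0.0, 97.1]
ft_force: [4.7, 0.6, 0.3]
gripper_width: 34.1
```

Call:
drive_tool --pt "0 0 0 0 0 0 0.05" --pt "0 0 0 0 0 0 0.07" --pt "0 0 0 0 0 0 0.085" --pt "0 0 0 0 0 0 0.085" --pt "0 0 0 0 0 0 0.085"

```text
t: 38.8
eef_pos: [425.1, 78.5, 141.4]
tool_rot: [-180.0, 0.0, 97.1]
ft_force: [0.1, -1.1, 0.5]
gripper_width: 85.0
```

Run:
```python
from h import *
delta(425.9,78.5,142.3,97.1)
snap('scene','s12');crop('s12',330,100,100,100,6,'a4')
```

```text
t 38.8 tcp [425.1  78.5 141.4] rot [-179.95    0.     97.11] j6 93.4 w 85.0 F [ 0.1 -1.1  0.5]
  D [-0.0001  0.0008 -0.0009] rot [-0.0008  0.      0.0001] |d| 1 ang 0
```

View pics/a4.png

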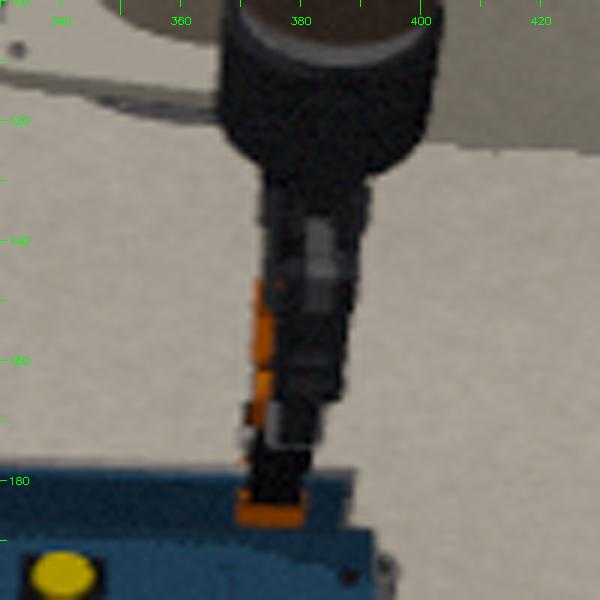

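Call:
drive_tool --pt "0 0 -0.02 0 0 0 0.085" --pt "0 0 -0.05 0 0 0 0.085" --pt "0 0 -0.07 0 0 0 0.085" --pt "0 0 -0.07 0 0 0 0.085"

```text
t: 39.35
eef_pos: [426.7, 78.8, 212.9]
tool_rot: [179.8, -0.0, 97.1]
ft_force: [-0.0, -0.3, 0.1]
gripper_width: 85.0
```

Run:
```python
from h import *
delta(470.6,-276,200,81.8)
snap('scene','s13');crop('s13',330,110,100,100,6,'a4')
```

```text
t 39.35 tcp [426.7  78.8 212.9] rot [ 1.798e+02 -1.000e-02  9.710e+01] j6 93.4 w 85.0 F [-0.  -0.3  0.1]
  D [-3.575e-01 -3.000e-04  1.280e-02] rot [ 0.0035 -0.0007  0.2671] |d| 358 ang 15
```

View pics/a4.png

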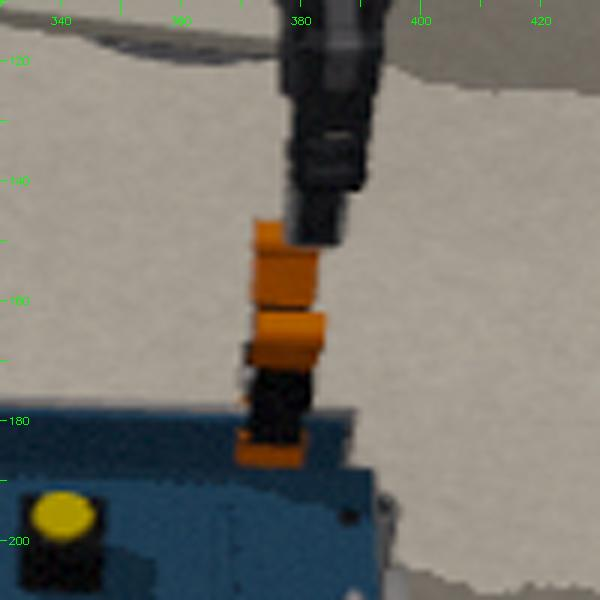

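Run:
```python
from h import *
s=np.load('pics/s13.npz')
for z in(61,66,70,74): print(z,ray(s,375,187.2,z)+np.array([2.2,-1.4,0]))
delta(470.6,-275.5,200,81.8)
```

```text
61 [425.90271507  78.53055068  61.        ]
66 [430.57141641  78.62876175  66.        ]
70 [434.30637747  78.7073306   70.        ]
74 [438.04133853  78.78589945  74.        ]
t 39.4 tcp [425.8  78.6 211.7] rot [179.93  -0.    97.1 ] j6 93.4 w 85.2 F [-1.  -0.1  0.4]
  D [-0.3569  0.0006  0.0117] rot [ 1.200e-03 -2.000e-04  2.671e-01] |d| 357 ang 15
```

Call:
drive_tool --pt "-0.06 0 0 0 0 0.04 0.085" --pt "-0.12 0 0 0 0 0.09 0.085" --pt "-0.18 0 0 0 0 0.14 0.085" --pt "-0.24 0 0 0 0 0.2 0.085" --pt "-0.3 0.0006 0 0 0 0.267 0.085" --pt "-0.357 0.0006 0.01 0 0 0.267 0.085" --pt "-0.357 0.0006 0.01 0 0 0.267 0.085" --pt "-0.357 0.0006 0.01 0 0 0.267 0.085"

```text
t: 40.4
eef_pos: [469.3, -275.0, 200.0]
tool_rot: [-179.8, -0.1, 81.8]
ft_force: [-0.5, 0.7, 0.3]
gripper_width: 84.9
```

Run:
```python
from h import *
delta(470.6,-275.5,145,81.8)
snap('scene','s14');crop('s14',160,90,130,100,6,'a4');crop('s14',330,120,100,90,6,'a5')
```

```text
t 40.4 tcp [ 469.3 -275.   200. ] rot [-1.7982e+02 -1.0000e-01  8.1770e+01] j6 67.8 w 84.9 F [-0.5  0.7  0.3]
  D [-0.0004  0.0015  0.055 ] rot [-0.0031 -0.0017 -0.0005] |d| 55 ang 0
```

View pics/a4.png

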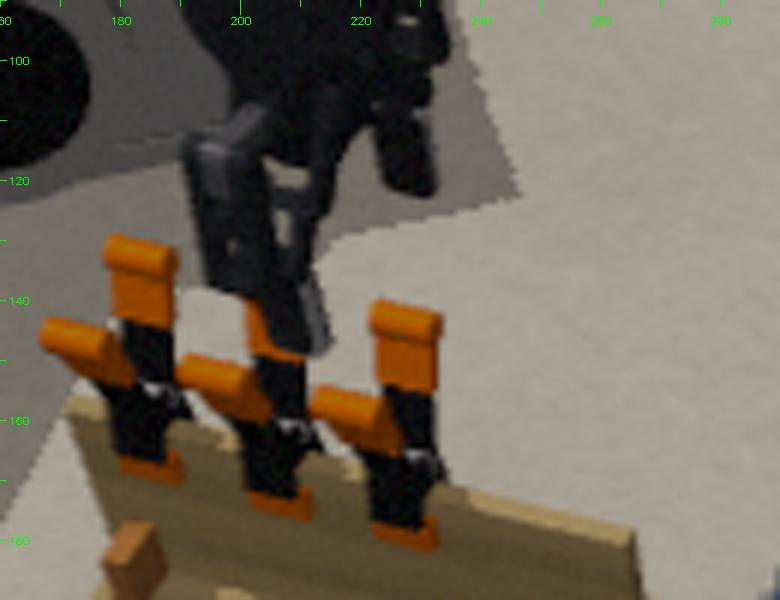

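View pics/a5.png

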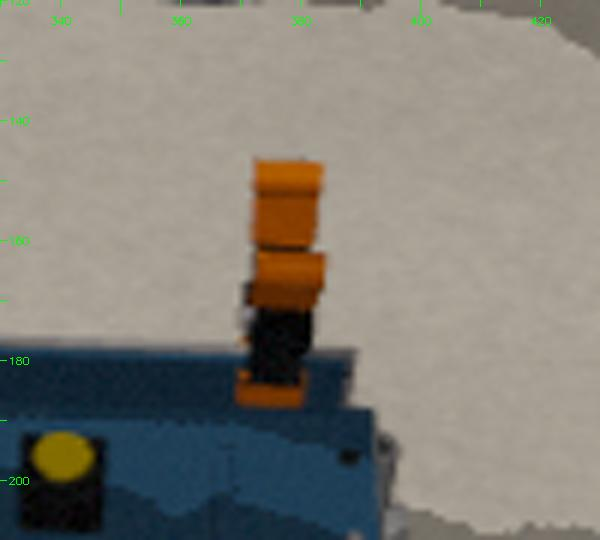

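```bash
python3 - <<'E'
from h import *
s0=np.load('pics/scene0.npz')
j=np.array([.99,-.141])
c=np.array([476.7,-213.3])
for nm,x in(('f',25),('b',-25)): print('rail',nm,proj(s0,[*(c+x*j),164+7])[0])
j=np.array([.992,.124]); c=np.array([425.9,80])-np.array([2.2,-1.3])
for pz in(106,108,110,112,114):
    print(pz,[np.round(proj(s0,[*(c+x*j),pz+50+7])[0],1) for x in(24.5,-24.5)])
E
python3 - <<'E'
import cv2,sys
sys.path.insert(0,'.')
import os;os.chdir('.')
a=cv2.imread('pics/scene0.png')[120:180,235:270];b=cv2.imread('pics/s14.png')[140:200,360:395]
cv2.imwrite('pics/z.png',cv2.resize(cv2.hconcat([a,b]),None,fx=10,fy=10,interpolation=0))
E
```

```text
rail f [243.31956188 162.00346942]
rail b [252.21362562 147.3642418 ]
106 [array([379.6, 164.4]), array([379.2, 149.4])]
108 [array([379.7, 163.7]), array([379.3, 148.7])]
110 [array([379.8, 163.1]), array([379.4, 148.1])]
112 [array([379.8, 162.5]), array([379.5, 147.4])]
114 [array([379.9, 161.8]), array([379.5, 146.8])]
```

View pics/z.png

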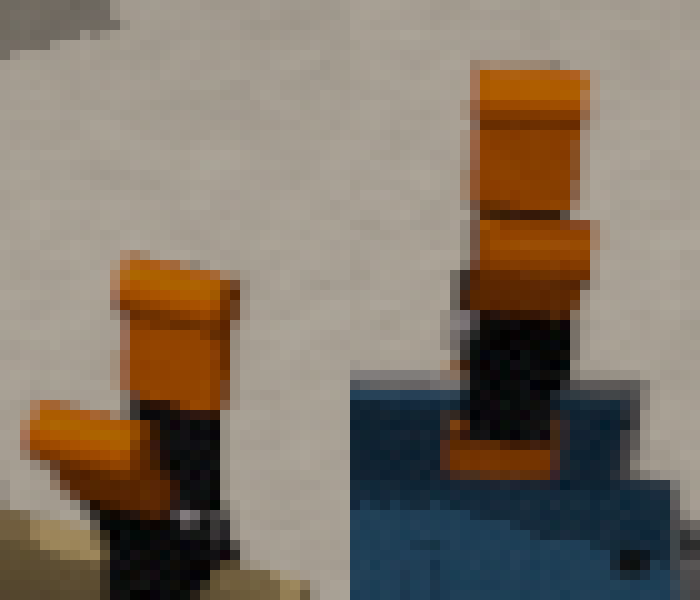

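Call:
drive_tool --pt "0 0.0012 0.02 0 0 0 0.085" --pt "0 0.0012 0.04 0 0 0 0.085" --pt "0 0.0012 0.053 0 0 0 0.085" --pt "0 0.0012 0.054 0 0 0 0.085"

```text
t: 40.95
eef_pos: [471.0, -274.4, 146.9]
tool_rot: [-179.9, -0.0, 81.9]
ft_force: [-0.3, 0.7, 0.1]
gripper_width: 85.1
```

Run:
```python
from h import *
delta(470.6,-275.5,145,81.8)
snap('scene','s14');crop('s14',160,90,110,100,6,'a4')
```

```text
t 40.95 tcp [ 471.  -274.4  146.9] rot [-1.799e+02 -4.000e-02  8.190e+01] j6 67.9 w 85.1 F [-0.3  0.7  0.1]
  D [-0.0011 -0.0003  0.0019] rot [-0.0017 -0.0008  0.0017] |d| 2 ang 0
```

View pics/a4.png

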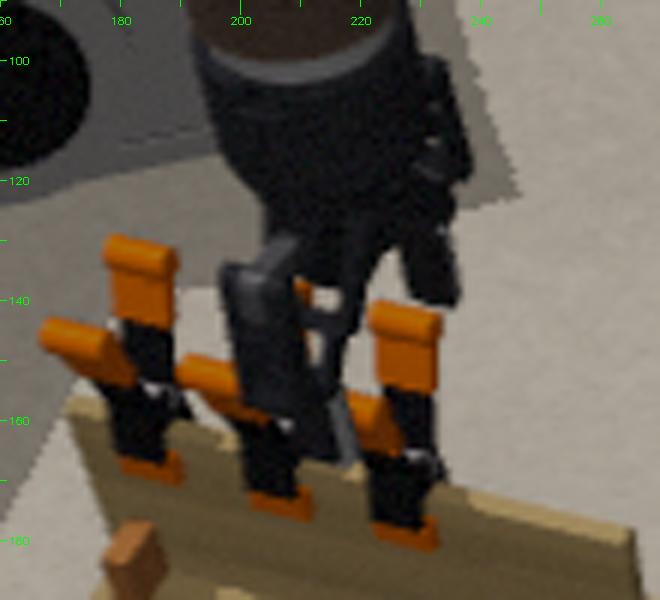

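Call:
drive_tool --pt "0.002 0 0.0015 0 0 0 0.05" --pt "0.002 0 0.0015 0 0 0 0.034" --pt "0.002 0 0.0015 0 0 0 0.034" --pt "0.002 0 0.0015 0 0 0 0.034" --pt "0.002 0 0.0015 0 0 0 0.034" --pt "0.002 0 0.0015 0 0 0 0.034"

```text
t: 41.75
eef_pos: [474.6, -274.7, 149.4]
tool_rot: [179.5, 0.1, 81.8]
ft_force: [0.4, 1.2, 9.3]
gripper_width: 33.9
```

Run:
```python
from h import *
delta(470.6,-275.5,145,81.8)
snap('scene','s14');crop('s14',160,90,110,100,6,'a4')
```

```text
t 41.75 tcp [ 474.6 -274.7  149.4] rot [1.7955e+02 9.0000e-02 8.1820e+01] j6 68.1 w 33.9 F [0.4 1.2 9.3]
  D [-0.0013 -0.0038  0.0044] rot [0.0079 0.0015 0.0004] |d| 6 ang 0
```

View pics/a4.png

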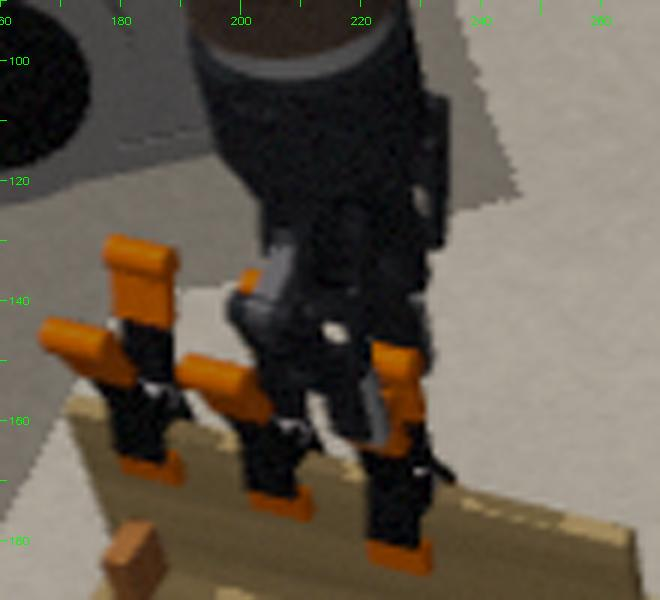

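Call:
drive_tool --pt "0 0 -0.01 0 0 0 0.034" --pt "0 0 -0.025 0 0 0 0.034" --pt "0 0 -0.05 0 0 0 0.034" --pt "0 0 -0.085 0 0 0 0.034" --pt "0 0 -0.085 0 0 0 0.034" --pt "0 0 -0.085 0 0 0 0.034"

```text
t: 42.55
eef_pos: [471.5, -273.7, 230.6]
tool_rot: [-180.0, -0.0, 81.8]
ft_force: [-0.3, 0.6, -0.8]
gripper_width: 34.3
```

Run:
```python
from h import *
delta(432.8,22.9,200,97.1)
```

```text
t 42.55 tcp [ 471.5 -273.7  230.6] rot [-1.7996e+02 -1.0000e-02  8.1800e+01] j6 68.1 w 34.3 F [-0.3  0.6 -0.8]
  D [ 0.2881 -0.0806  0.0308] rot [-0.0006 -0.0003 -0.267 ] |d| 301 ang 15
```

Call:
drive_tool --pt "0.04 -0.011 0 0 0 -0.04 0.034" --pt "0.098 -0.0275 0 0 0 -0.09 0.034" --pt "0.158 -0.044 0 0 0 -0.14 0.034" --pt "0.217 -0.061 0 0 0 -0.2 0.034" --pt "0.268 -0.075 0 0 0 -0.267 0.034" --pt "0.288 -0.0806 0.01 0 0 -0.267 0.034" --pt "0.288 -0.0806 0.03 0 0 -0.267 0.034" --pt "0.288 -0.0806 0.03 0 0 -0.267 0.034"

```text
t: 43.55
eef_pos: [430.8, 23.0, 198.6]
tool_rot: [-179.6, -0.0, 97.2]
ft_force: [-0.6, -0.1, -0.7]
gripper_width: 34.0
```

Call:
drive_tool --pt "0 0 0 0 0 0 0.034" --pt "0 0 0 0 0 0 0.034"

```text
t: 43.8
eef_pos: [433.5, 22.4, 201.5]
tool_rot: [180.0, 0.0, 97.1]
ft_force: [0.1, -0.0, -1.3]
gripper_width: 34.1
```

Run:
```python
from h import *
delta(432.5,22.9,143.5,97.1)
snap('scene','s15');crop('s15',300,90,100,110,5,'a4')
```

```text
t 43.8 tcp [433.5  22.4 201.5] rot [179.95   0.    97.05] j6 85.9 w 34.1 F [ 0.1 -0.  -1.3]
  D [ 0.0006 -0.001   0.058 ] rot [ 0.0009  0.0001 -0.0008] |d| 58 ang 0
```

View pics/a4.png

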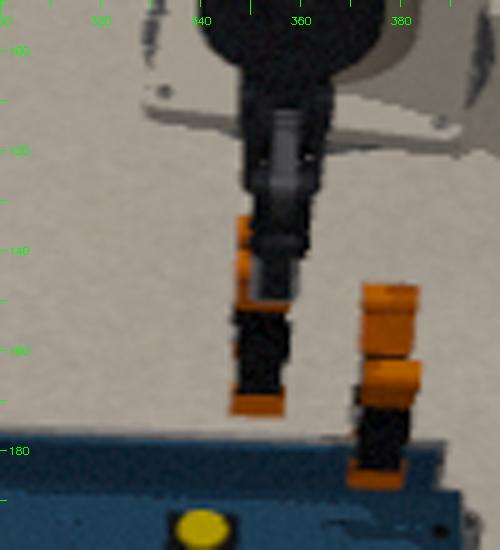

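Call:
drive_tool --pt "0.0005 -0.0008 0.02 0 0 0 0.034" --pt "0.0005 -0.0008 0.04 0 0 0 0.034" --pt "0.0005 -0.0008 0.055 0 0 0 0.034" --pt "0.0005 -0.0008 0.058 0 0 0 0.034" --pt "0.0005 -0.0008 0.058 0 0 0 0.034" --pt "0.0005 -0.0008 0.058 0 0 0 0.034"

```text
t: 44.6
eef_pos: [432.5, 23.1, 143.6]
tool_rot: [180.0, 0.0, 97.1]
ft_force: [-0.1, 0.2, -0.7]
gripper_width: 34.4
```

Run:
```python
from h import *
delta(432.5,22.9,143.5,97.1)
snap('scene','s15');crop('s15',300,100,100,110,5,'a4')
```

```text
t 44.6 tcp [432.5  23.1 143.6] rot [179.96   0.    97.09] j6 86.0 w 34.4 F [-0.1  0.2 -0.7]
  D [-0.0002 -0.      0.0001] rot [ 0.0008  0.0001 -0.0001] |d| 0 ang 0
```

View pics/a4.png

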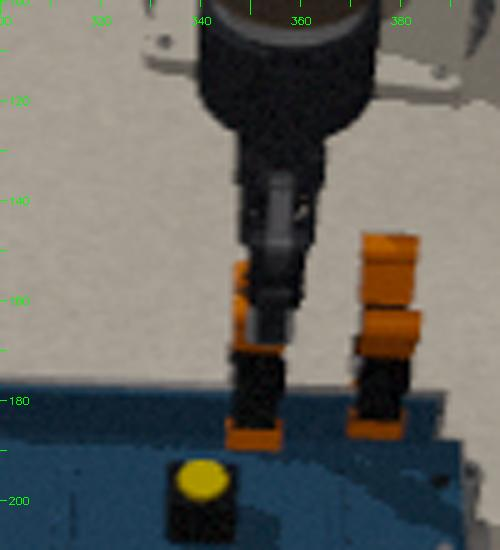

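Call:
drive_tool --pt "0 0 0 0 0 0 0.05" --pt "0 0 0 0 0 0 0.07" --pt "0 0 0 0 0 0 0.085" --pt "0 0 0 0 0 0 0.085" --pt "0 0 -0.03 0 0 0 0.085" --pt "0 0 -0.07 0 0 0 0.085" --pt "0 0 -0.07 0 0 0 0.085"

```text
t: 45.52
eef_pos: [434.2, 23.2, 216.0]
tool_rot: [179.6, 0.0, 97.1]
ft_force: [0.0, 0.5, -0.1]
gripper_width: 84.7
```

Run:
```python
from h import *
delta(462.4,-333.5,200,81.8)
snap('scene','s15');crop('s15',300,100,100,110,5,'a4')
```

```text
t 45.52 tcp [434.2  23.2 216. ] rot [1.7963e+02 3.0000e-02 9.7100e+01] j6 86.0 w 84.7 F [ 0.   0.5 -0.1]
  D [-0.3575 -0.0163  0.0161] rot [ 0.0064 -0.0004  0.2671] |d| 358 ang 15
```

View pics/a4.png

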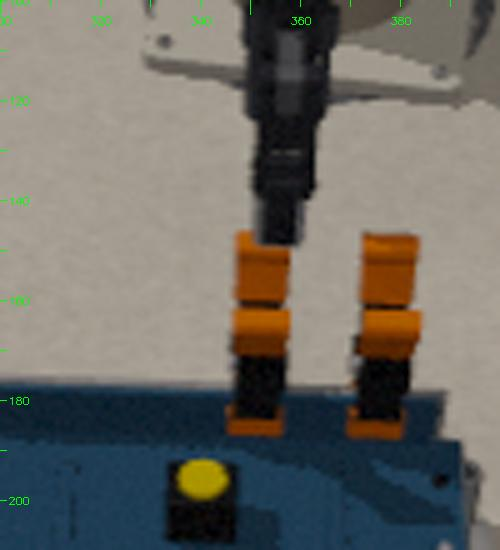

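Call:
drive_tool --pt "-0.06 -0.0027 0 0 0 0.04 0.085" --pt "-0.12 -0.0054 0 0 0 0.09 0.085" --pt "-0.18 -0.008 0 0 0 0.14 0.085" --pt "-0.24 -0.011 0 0 0 0.2 0.085" --pt "-0.3 -0.0137 0 0 0 0.267 0.085" --pt "-0.357 -0.0163 0.012 0 0 0.267 0.085" --pt "-0.357 -0.0163 0.012 0 0 0.267 0.085" --pt "-0.357 -0.0163 0.012 0 0 0.267 0.085"

```text
t: 46.58
eef_pos: [459.2, -332.4, 199.5]
tool_rot: [-179.8, -0.1, 81.8]
ft_force: [0.2, 1.1, 0.0]
gripper_width: 84.9
```

Run:
```python
from h import *
delta(462.4,-333,145,81.8)
snap('scene','s16');crop('s16',150,90,110,100,6,'a4')
```

```text
t 46.58 tcp [ 459.2 -332.4  199.5] rot [-1.7983e+02 -1.2000e-01  8.1770e+01] j6 62.3 w 84.9 F [0.2 1.1 0. ]
  D [-0.0003  0.0034  0.0545] rot [-0.003  -0.002  -0.0005] |d| 55 ang 0
```

View pics/a4.png

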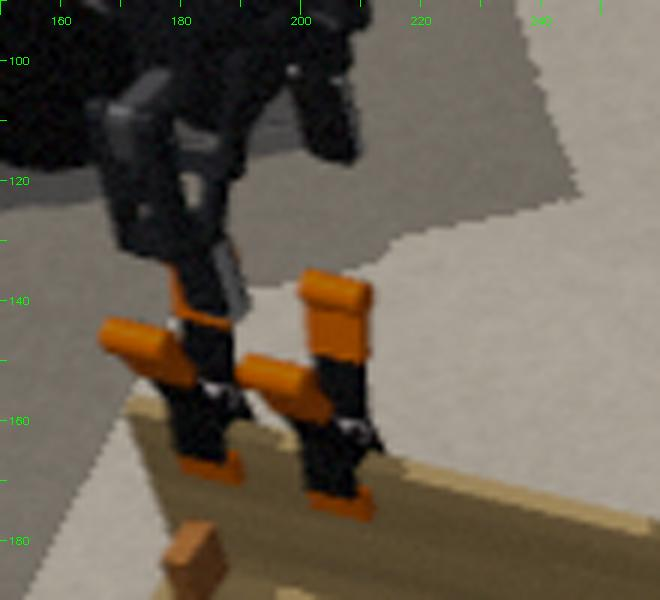

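Call:
drive_tool --pt "0 0.0018 0.02 0 0 0 0.085" --pt "0 0.0018 0.04 0 0 0 0.085" --pt "0 0.0018 0.053 0 0 0 0.085" --pt "0 0.0018 0.055 0 0 0 0.085" --pt "0 0.0018 0.055 0 0 0 0.085"

```text
t: 47.25
eef_pos: [462.3, -333.1, 146.7]
tool_rot: [180.0, 0.0, 81.8]
ft_force: [0.0, -0.9, -0.4]
gripper_width: 84.7
```

Run:
```python
from h import *
delta(462.4,-333,145,81.8)
snap('scene','s16');crop('s16',150,90,110,100,6,'a4')
```

```text
t 47.25 tcp [ 462.3 -333.1  146.7] rot [1.7995e+02 2.0000e-02 8.1850e+01] j6 62.4 w 84.7 F [ 0.  -0.9 -0.4]
  D [0.0001 0.     0.0017] rot [0.0008 0.0004 0.0008] |d| 2 ang 0
```

View pics/a4.png

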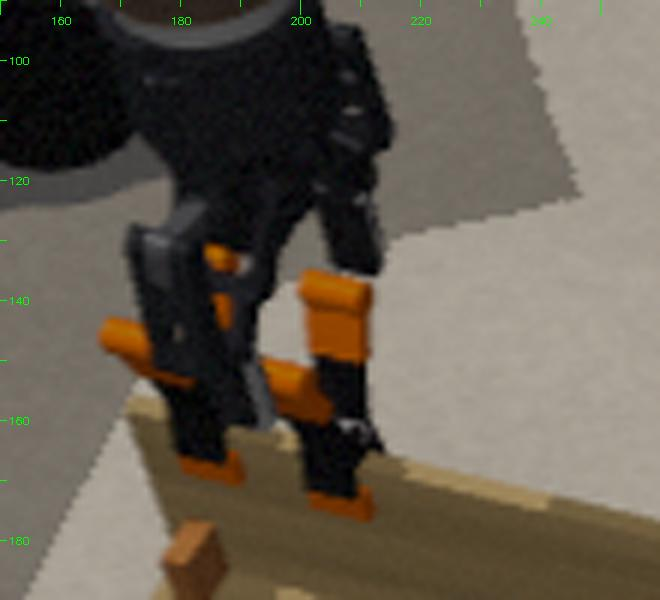

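Call:
drive_tool --pt "0 0 0.001 0 0 0 0.05" --pt "0 0 0.001 0 0 0 0.034" --pt "0 0 0.001 0 0 0 0.034" --pt "0 0 0.001 0 0 0 0.034" --pt "0 0 0.001 0 0 0 0.034" --pt "0 0 0.001 0 0 0 0.034"

```text
t: 48.05
eef_pos: [464.1, -334.4, 148.3]
tool_rot: [179.6, 0.1, 81.8]
ft_force: [-0.1, 0.9, 11.5]
gripper_width: 34.0
```

Call:
drive_tool --pt "0 0 -0.01 0 0 0 0.034" --pt "0 0 -0.025 0 0 0 0.034" --pt "0 0 -0.05 0 0 0 0.034" --pt "0 0 -0.085 0 0 0 0.034" --pt "0 0 -0.085 0 0 0 0.034" --pt "0 0 -0.085 0 0 0 0.034"

```text
t: 48.8
eef_pos: [461.7, -333.3, 229.6]
tool_rot: [-180.0, -0.0, 81.8]
ft_force: [-0.4, 0.5, -1.0]
gripper_width: 34.3
```

Run:
```python
from h import *
delta(439.6,-32.6,200,97.1)
snap('scene','s16');crop('s16',150,60,110,110,5,'a4')
```

```text
t 48.8 tcp [ 461.7 -333.3  229.6] rot [-1.7996e+02 -2.0000e-02  8.1800e+01] j6 62.4 w 34.3 F [-0.4  0.5 -1. ]
  D [ 0.2945 -0.0647  0.0297] rot [-0.0006 -0.0004 -0.2671] |d| 303 ang 15
```

View pics/a4.png

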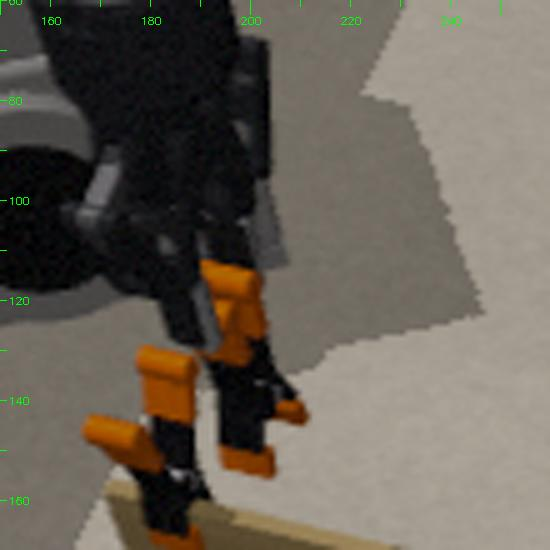

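Call:
drive_tool --pt "0.04 -0.0088 0 0 0 -0.04 0.034" --pt "0.098 -0.0215 0 0 0 -0.09 0.034" --pt "0.158 -0.0347 0 0 0 -0.14 0.034" --pt "0.217 -0.0477 0 0 0 -0.2 0.034" --pt "0.272 -0.0598 0 0 0 -0.267 0.034" --pt "0.2945 -0.0647 0.01 0 0 -0.267 0.034" --pt "0.2945 -0.0647 0.03 0 0 -0.267 0.034" --pt "0.2945 -0.0647 0.03 0 0 -0.267 0.034"

```text
t: 49.85
eef_pos: [437.7, -32.1, 197.8]
tool_rot: [-179.7, -0.1, 97.2]
ft_force: [1.3, -0.4, -0.4]
gripper_width: 34.2
```

Call:
drive_tool --pt "0 0 0 0 0 0 0.034" --pt "0 0 0 0 0 0 0.034"

```text
t: 50.1
eef_pos: [440.3, -33.1, 200.5]
tool_rot: [180.0, 0.0, 97.0]
ft_force: [-0.1, -0.4, -1.0]
gripper_width: 34.5
```

Run:
```python
from h import *
delta(439.5,-32.6,142.4,97.1)
snap('scene','s17');crop('s17',270,90,130,110,5,'a4')
```

```text
t 50.1 tcp [440.3 -33.1 200.5] rot [1.7995e+02 1.0000e-02 9.7050e+01] j6 78.6 w 34.5 F [-0.1 -0.4 -1. ]
  D [ 0.0006 -0.0008  0.0581] rot [ 0.0008  0.0002 -0.0009] |d| 58 ang 0
```

View pics/a4.png

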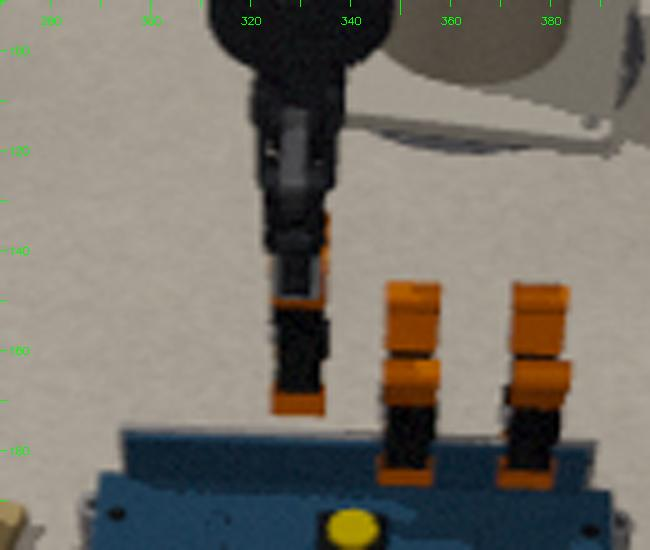

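Centred this time. Lower and release.

Call:
drive_tool --pt "0.0005 -0.0007 0.02 0 0 0 0.034" --pt "0.0005 -0.0007 0.04 0 0 0 0.034" --pt "0.0005 -0.0007 0.055 0 0 0 0.034" --pt "0.0005 -0.0007 0.058 0 0 0 0.034" --pt "0.0005 -0.0007 0.058 0 0 0 0.034" --pt "0.0005 -0.0007 0.058 0 0 0 0.034"

```text
t: 50.9
eef_pos: [439.8, -32.4, 142.9]
tool_rot: [179.9, 0.0, 97.1]
ft_force: [-0.3, -0.5, -1.6]
gripper_width: 34.0
```

Run:
```python
from h import *
delta(439.5,-32.6,142.4,97.1)
snap('scene','s17');crop('s17',270,100,130,110,5,'a4')
```

```text
t 50.9 tcp [439.8 -32.4 142.9] rot [1.7991e+02 2.0000e-02 9.7090e+01] j6 78.7 w 34.0 F [-0.3 -0.5 -1.6]
  D [-0.0001 -0.0003  0.0005] rot [ 0.0016  0.0003 -0.0001] |d| 1 ang 0
```

View pics/a4.png

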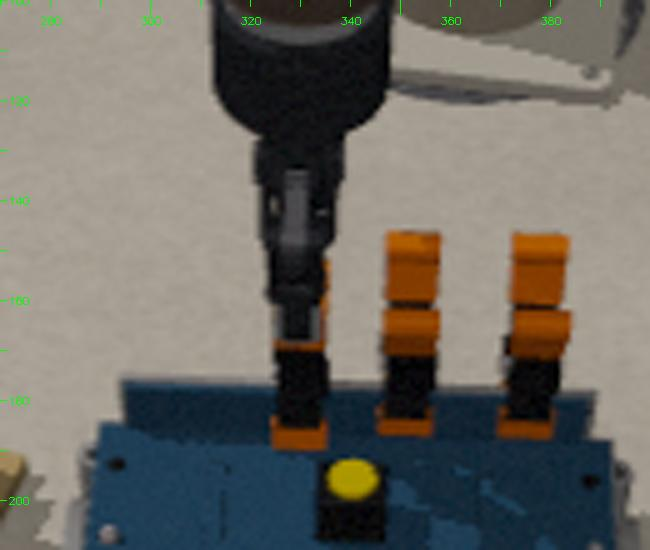

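Call:
drive_tool --pt "0 0 0 0 0 0 0.05" --pt "0 0 0 0 0 0 0.07" --pt "0 0 0 0 0 0 0.085" --pt "0 0 0 0 0 0 0.085" --pt "0 0 -0.03 0 0 0 0.085" --pt "0 0 -0.07 0 0 0 0.085" --pt "0 0 -0.07 0 0 0 0.085"

```text
t: 51.82
eef_pos: [441.4, -32.5, 215.2]
tool_rot: [179.6, 0.1, 97.1]
ft_force: [-1.1, -0.2, -0.5]
gripper_width: 85.1
```

Run:
```python
from h import *
delta(453.6,-392.5,200,81.8)
```

```text
t 51.83 tcp [441.4 -32.5 215.2] rot [1.7962e+02 8.0000e-02 9.7110e+01] j6 78.7 w 85.1 F [-1.1 -0.2 -0.5]
  D [-0.3588 -0.0325  0.0154] rot [0.0069 0.0005 0.2671] |d| 361 ang 15
```

Call:
drive_tool --pt "-0.06 -0.0054 0 0 0 0.04 0.085" --pt "-0.12 -0.0108 0 0 0 0.09 0.085" --pt "-0.18 -0.016 0 0 0 0.14 0.085" --pt "-0.24 -0.0217 0 0 0 0.2 0.085" --pt "-0.3 -0.027 0 0 0 0.267 0.085" --pt "-0.3588 -0.0315 0.012 0 0 0.267 0.085" --pt "-0.3588 -0.0315 0.012 0 0 0.267 0.085" --pt "-0.3588 -0.0315 0.012 0 0 0.267 0.085"

```text
t: 52.82
eef_pos: [451.5, -391.7, 198.6]
tool_rot: [-179.9, -0.1, 81.8]
ft_force: [-0.3, 0.2, 0.6]
gripper_width: 84.9
```

Call:
drive_tool --pt "0 0 0 0 0 0 0.085"

```text
t: 52.95
eef_pos: [452.4, -390.9, 200.3]
tool_rot: [-180.0, -0.0, 81.9]
ft_force: [0.6, 0.2, 0.6]
gripper_width: 85.0
```

Run:
```python
from h import *
delta(453.6,-392.5,145.5,81.8)
snap('scene','s18');crop('s18',130,70,130,120,5,'a4');crop('s18',270,120,130,110,5,'a5')
```

```text
t 52.95 tcp [ 452.4 -390.9  200.3] rot [-1.7999e+02 -2.0000e-02  8.1890e+01] j6 57.3 w 85.0 F [0.6 0.2 0.6]
  D [-0.0014  0.0014  0.0548] rot [-0.0001 -0.0003  0.0016] |d| 55 ang 0
```

View pics/a4.png

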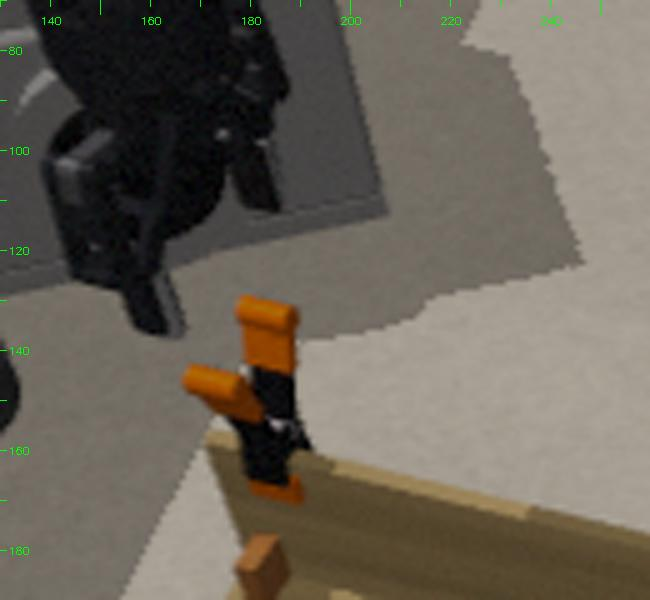

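View pics/a5.png

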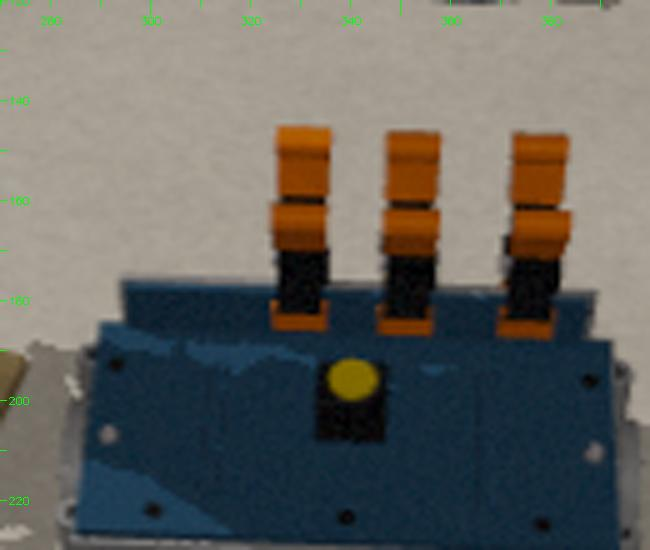

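Call:
drive_tool --pt "-0.0005 0.0006 0.02 0 0 0 0.085" --pt "-0.0005 0.0006 0.04 0 0 0 0.085" --pt "-0.0005 0.0006 0.053 0 0 0 0.085" --pt "-0.0005 0.0006 0.055 0 0 0 0.085" --pt "-0.0005 0.0006 0.055 0 0 0 0.085"

```text
t: 53.62
eef_pos: [453.1, -392.7, 145.7]
tool_rot: [180.0, 0.0, 81.8]
ft_force: [0.4, -0.5, -0.5]
gripper_width: 85.2
```

Run:
```python
from h import *
delta(453.6,-392,145.5,81.8)
snap('scene','s18');crop('s18',130,80,110,110,5,'a4')
```

```text
t 53.62 tcp [ 453.1 -392.7  145.7] rot [1.7995e+02 3.0000e-02 8.1830e+01] j6 57.3 w 85.2 F [ 0.4 -0.5 -0.5]
  D [0.0008 0.0003 0.0002] rot [0.0008 0.0006 0.0006] |d| 1 ang 0
```

View pics/a4.png

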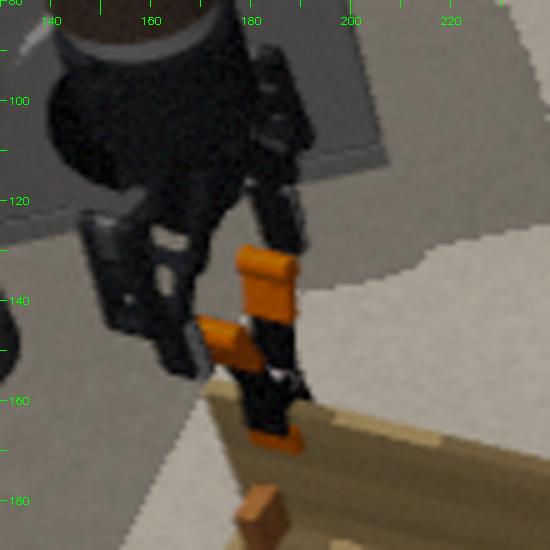

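Call:
drive_tool --pt "0.0008 0 0.0005 0 0 0 0.05" --pt "0.0008 0 0.0005 0 0 0 0.034" --pt "0.0008 0 0.0005 0 0 0 0.034" --pt "0.0008 0 0.0005 0 0 0 0.034" --pt "0.0008 0 0.0005 0 0 0 0.034" --pt "0.0008 0 0.0005 0 0 0 0.034"

```text
t: 54.42
eef_pos: [453.5, -392.5, 146.1]
tool_rot: [179.9, 0.1, 81.8]
ft_force: [-0.1, -0.4, 5.2]
gripper_width: 34.2
```

Call:
drive_tool --pt "0 0 -0.01 0 0 0 0.034" --pt "0 0 -0.025 0 0 0 0.034" --pt "0 0 -0.05 0 0 0 0.034" --pt "0 0 -0.085 0 0 0 0.034" --pt "0 0 -0.085 0 0 0 0.034" --pt "0 0 -0.085 0 0 0 0.034"

```text
t: 55.18
eef_pos: [452.7, -391.9, 229.3]
tool_rot: [-180.0, -0.0, 81.8]
ft_force: [-0.1, -0.0, -1.9]
gripper_width: 34.4
```

Run:
```python
from h import *
delta(446.5,-88.2,200,97.1)
snap('scene','s19');crop('s19',130,60,110,110,5,'a4')
```

```text
t 55.17 tcp [ 452.7 -391.9  229.3] rot [-1.7999e+02 -1.0000e-02  8.1800e+01] j6 57.3 w 34.4 F [-0.1 -0.  -1.9]
  D [ 0.2997 -0.0495  0.0294] rot [-2.00e-04 -2.00e-04 -2.67e-01] |d| 305 ang 15
```

View pics/a4.png

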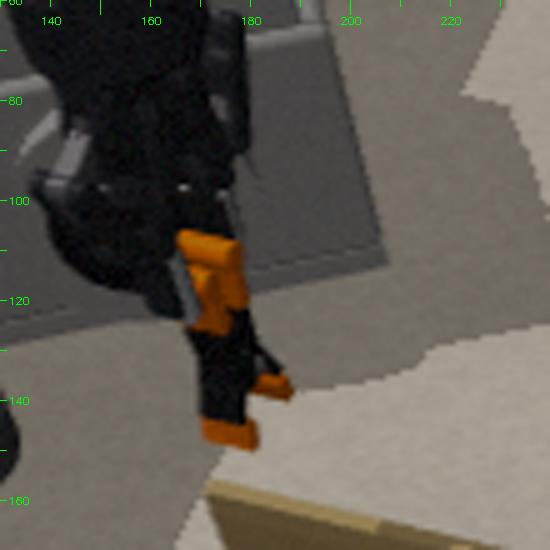

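Call:
drive_tool --pt "0.04 -0.0066 0 0 0 -0.04 0.034" --pt "0.098 -0.0162 0 0 0 -0.09 0.034" --pt "0.158 -0.026 0 0 0 -0.14 0.034" --pt "0.217 -0.0358 0 0 0 -0.2 0.034" --pt "0.275 -0.0454 0 0 0 -0.267 0.034" --pt "0.2997 -0.0495 0.01 0 0 -0.267 0.034" --pt "0.2997 -0.0495 0.03 0 0 -0.267 0.034" --pt "0.2997 -0.0495 0.03 0 0 -0.267 0.034"

```text
t: 56.22
eef_pos: [444.6, -87.5, 197.3]
tool_rot: [-179.7, -0.1, 97.2]
ft_force: [0.6, 0.4, -0.4]
gripper_width: 34.4
```

Call:
drive_tool --pt "0 0 0 0 0 0 0.034" --pt "0 0 0 0 0 0 0.034"

```text
t: 56.48
eef_pos: [447.0, -88.9, 200.1]
tool_rot: [180.0, 0.0, 97.0]
ft_force: [-0.7, -0.0, -0.6]
gripper_width: 34.0
```

Run:
```python
from h import *
delta(446.4,-88.2,145,97.1)
snap('scene','s19');crop('s19',270,90,130,110,5,'a4')
```

```text
t 56.48 tcp [447.  -88.9 200.1] rot [1.7995e+02 2.0000e-02 9.7050e+01] j6 71.7 w 34.0 F [-0.7 -0.  -0.6]
  D [ 0.0007 -0.0006  0.0551] rot [ 0.0009  0.0003 -0.0009] |d| 55 ang 0
```

View pics/a4.png

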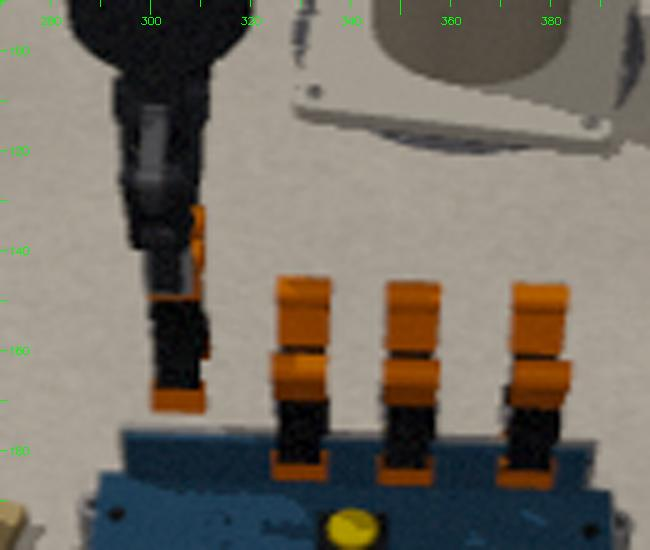

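Call:
drive_tool --pt "0.0005 -0.0006 0.02 0 0 0 0.034" --pt "0.0005 -0.0006 0.04 0 0 0 0.034" --pt "0.0005 -0.0006 0.055 0 0 0 0.034" --pt "0.0005 -0.0006 0.058 0 0 0 0.034" --pt "0.0005 -0.0006 0.058 0 0 0 0.034" --pt "0.0005 -0.0006 0.058 0 0 0 0.034"

```text
t: 57.28
eef_pos: [446.6, -88.1, 142.4]
tool_rot: [179.9, 0.0, 97.1]
ft_force: [-0.5, -1.1, -0.6]
gripper_width: 34.1
```

Run:
```python
from h import *
delta(446.4,-88.2,142,97.1)
snap('scene','s19');crop('s19',270,100,130,110,5,'a4')
```

```text
t 57.27 tcp [446.6 -88.1 142.4] rot [1.7991e+02 3.0000e-02 9.7090e+01] j6 71.7 w 34.1 F [-0.5 -1.1 -0.6]
  D [-0.0001 -0.0002  0.0004] rot [ 0.0016  0.0005 -0.0001] |d| 0 ang 0
```

View pics/a4.png

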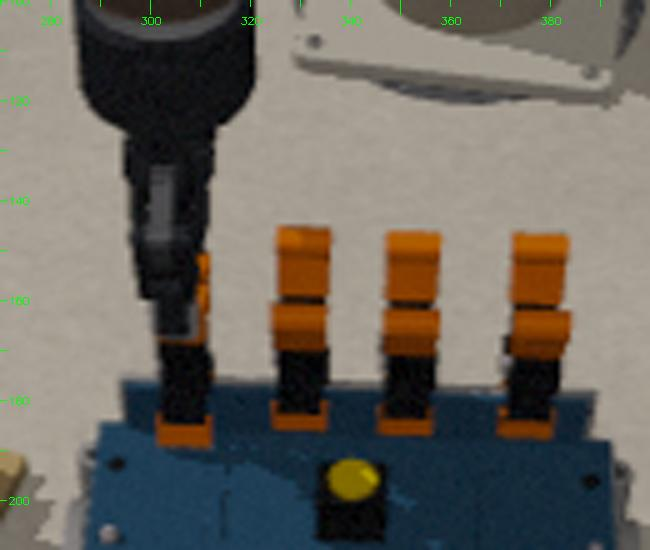

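Call:
drive_tool --pt "0 0 0.0015 0 0 0 0.034" --pt "0 0 0.0015 0 0 0 0.034" --pt "0 0 0.0015 0 0 0 0.05" --pt "0 0 0.0015 0 0 0 0.07" --pt "0 0 0.0015 0 0 0 0.085" --pt "0 0 0.0015 0 0 0 0.085" --pt "0 0 -0.03 0 0 0 0.085" --pt "0 0 -0.05 0 0 0 0.085"

```text
t: 58.32
eef_pos: [446.3, -87.9, 192.7]
tool_rot: [180.0, 0.0, 97.1]
ft_force: [-0.7, 0.1, -0.3]
gripper_width: 85.1
```

Call:
drive_tool --pt "0 0 -0.05 0 0 0 0.085" --pt "-0.06 0 -0.1 0 0 0 0.085" --pt "-0.12 0 -0.1 0 0 0 0.085" --pt "-0.18 0 -0.1 0 0 0 0.085" --pt "-0.24 0 -0.1 0 0 0 0.085" --pt "-0.28 0 -0.1 0 0 0 0.085" --pt "-0.28 0 -0.1 0 0 0 0.085"

```text
t: 59.2
eef_pos: [480.1, -368.8, 289.7]
tool_rot: [-179.9, -0.1, 96.9]
ft_force: [0.1, 1.6, 0.7]
gripper_width: 84.7
```

Run:
```python
from h import *
delta(446.4,-88.2,142,97.1)
snap('scene','s20');crop('s20',270,130,130,110,6,'a4')
snap('top','t20');crop('t20',240,240,160,110,5,'a5')
```

```text
t 59.2 tcp [ 480.1 -368.8  289.7] rot [-1.7992e+02 -5.0000e-02  9.6850e+01] j6 45.6 w 84.7 F [0.1 1.6 0.7]
  D [0.2825 0.0003 0.148 ] rot [-0.0015 -0.0009 -0.0043] |d| 319 ang 0
```

View pics/a4.png

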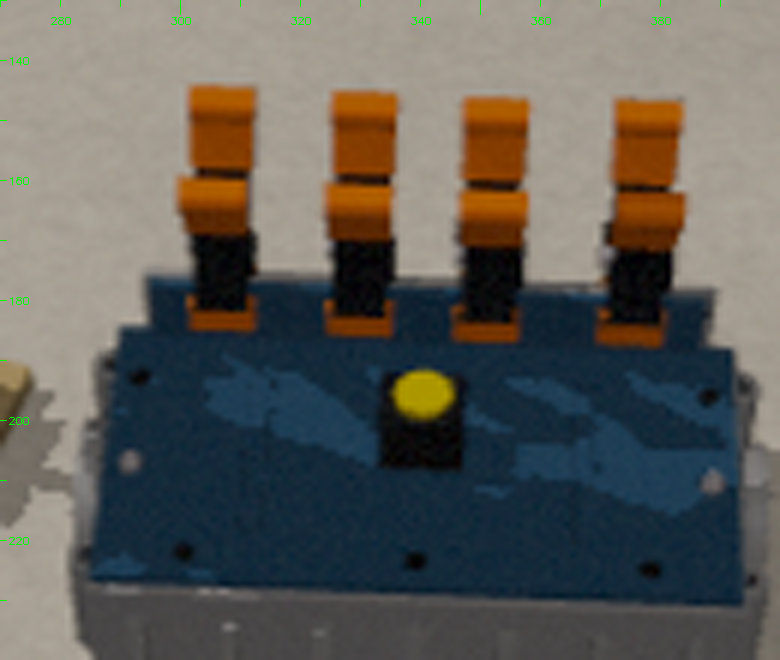

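View pics/a5.png

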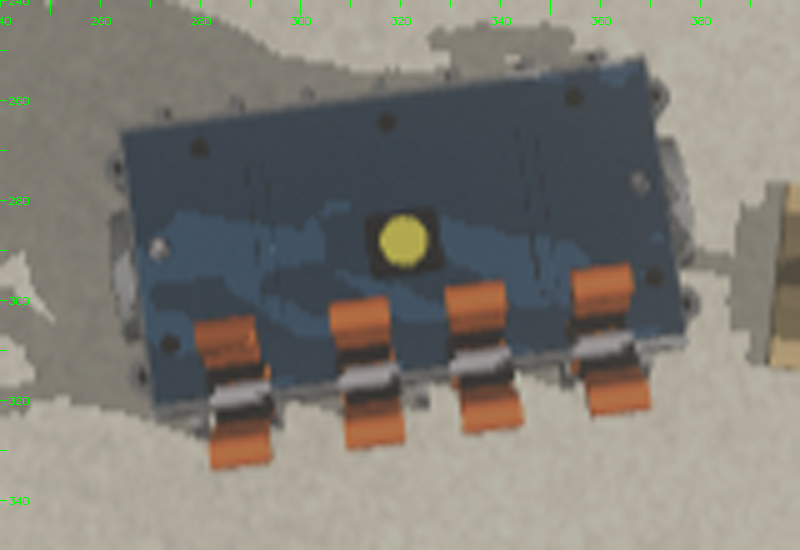

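View pics/s20.png

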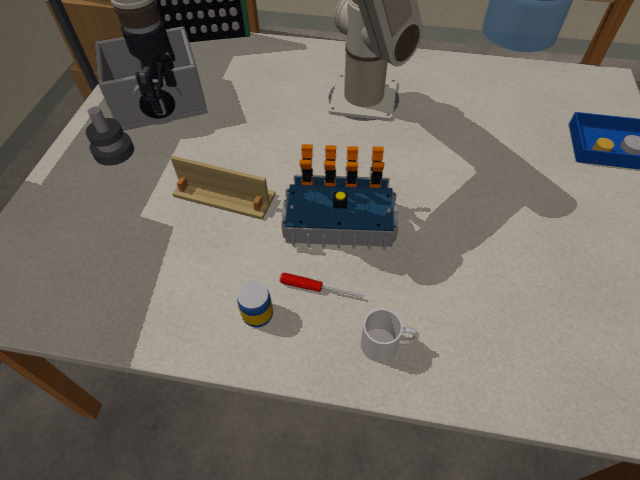

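Run:
```python
from h import *
s0=np.load('pics/s20.npz')
j=np.array([np.cos(np.radians(7.1)),np.sin(np.radians(7.1))])
obs={84:(161.8,146.3),28:(161.8,146.0),-28:(160.1,145.0),-84:(159.6,144.2)}
for y,(f,b) in obs.items():
    c=np.array([436.3,-4.85])+y*np.array([-j[1],j[0]])-np.array([2.2,-1.3]); r=[]
    for x,v in((24.5,f),(-24.5,b)):
        zz=np.arange(150,180,.25); pv=[proj(s0,[*(c+x*j),z])[0][1] for z in zz]
        r.append(np.interp(v+1.4,pv[::-1],zz[::-1])-57-90)
    print(y,np.round(r,1))
```

```text
84 [19.5 20.9]
28 [16.7 19.2]
-28 [19.3 19.8]
-84 [18.2 19.7]
```

```bash
python3 -c "
from plant import manip
print(manip.finish_job())"
```

```text
the job is handed in; nothing more can be done
None
```

The gearbox is assembled and the job is handed in at about 59 s of the 210 s allowed. No verdict was reported.

- **Pump, gear and cover:** each bottomed out within about 0.2 mm of its expected seat height, with 14–22 N of contact force. Both dowel tips show through the cover, and its upturned edge stands alongside the flange.
- **Clamps:** all four came off the rail and are clipped over the cover's edge and the flange, at about +84, +28, −28 and −84 mm along the edge. The pictures put their pivots about 17–21 mm above the clamp line, against the allowed 10–24 mm.
- **Surroundings:** the last pictures show the rail empty, the tin, mug and screwdriver where they were, and the gripper clear of everything.

Two points from the run and the checks:

- **First clamp:** I lowered it too far, so it touched down with about 18 N and slid a few millimetres in the fingers. I raised it before letting go. It sits the highest of the four, about 20–21 mm.
- **Cameras:** the two views disagreed by about 2 mm. I corrected for this from the positions where the parts were gripped. The clamp heights come from images only, so trust them to 1–2 mm.

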